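Clear the basking bed and lay the feeding board

TASK

Lift every finned tile straight up and level out of the wooden basking frame, from between the cross-shaped tiles it interlocks with, and stand them all upright, flat on the floor of the steel wash tray. Then close the emptied bed with the feeding board: hook one long edge under the frame's lip, swing the other edge down behind the stop bar until the board lies flat on both ledges, centred sideways, and finally set the black feeding dish upright on the board. Never tip a tile over, and leave the cave hide, glass dome, spoon and tong rack where they are.

Things in the scene. Friction and masses are not known exactly. Their poses are not given: they have to be found in the camera images.
- frame: fixed shallow wooden basking frame, 200 (x) x 230 (y) mm; origin at the centre of its underside, on the table, z up. Floor 8 mm thick. Four tile places at y = -75, -25, 25, 75 mm, x = 0; between and outside them fixed cross-shaped terracotta tiles, tops at 28 mm, hold each finned tile with 2 mm play, so that it can only go straight up (20 mm to be free)
- frame_lip (a point): middle of the lower edge of the frame's lip, at x = -66, y = 0, z = 52 mm in the frame. The lip, top at 60 mm, runs along the whole -x side (nearest the robot) and juts out 22 mm towards +x from a wall with inner face x = -88 mm. Under it, 18 mm below, is a ledge (x -88 to -64 mm, top at 34 mm)
- frame_stop (a point): middle of the inner top edge of the frame's stop bar on its +x side, at x = 88, y = 0, z = 48 mm in the frame. Inside the bar is the other ledge (x 64 to 88 mm, top at 34 mm). Nothing stands above 34 mm along the frame's two y sides
- tray: fixed open stainless wash tray, 180 (x) x 130 (y) x 22 mm, walls and floor 5 mm thick; origin at the centre of its underside. It holds four tiles in two rows, e.g. at x = +-42, y = +-28 mm with the tiles' x along the tray's x
- tile1_c (a point): one of up to four alike loose terracotta tiles: from above an H 60 mm long (x), cross-bars 14 (x) x 34 (y) mm at both ends, web 18 (y) mm wide; 20 mm thick. On its middle an aluminium grip fin 16 (x) x 26 (y) mm, from 20 to 56 mm above the underside. 0.14 kg. This point: its centre, 28 mm above the underside, z up. Starts in a tile place of the frame, x along the frame's x. None if absent
- tile2_c (a point): one of up to four alike loose terracotta tiles: from above an H 60 mm long (x), cross-bars 14 (x) x 34 (y) mm at both ends, web 18 (y) mm wide; 20 mm thick. On its middle an aluminium grip fin 16 (x) x 26 (y) mm, from 20 to 56 mm above the underside. 0.14 kg. This point: its centre, 28 mm above the underside, z up. Starts in a tile place of the frame, x along the frame's x. None if absent
- tile3_c (a point): one of up to four alike loose terracotta tiles: from above an H 60 mm long (x), cross-bars 14 (x) x 34 (y) mm at both ends, web 18 (y) mm wide; 20 mm thick. On its middle an aluminium grip fin 16 (x) x 26 (y) mm, from 20 to 56 mm above the underside. 0.14 kg. This point: its centre, 28 mm above the underside, z up. Starts in a tile place of the frame, x along the frame's x. None if absent
- tile4_c (a point): one of up to four alike loose terracotta tiles: from above an H 60 mm long (x), cross-bars 14 (x) x 34 (y) mm at both ends, web 18 (y) mm wide; 20 mm thick. On its middle an aluminium grip fin 16 (x) x 26 (y) mm, from 20 to 56 mm above the underside. 0.14 kg. This point: its centre, 28 mm above the underside, z up. Starts in a tile place of the frame, x along the frame's x. None if absent
- board_c (a point): loose wooden feeding board 168 (x) x 204 (y) x 8 mm, alike either way round, with a paler grip fin on its middle, 14 (x) x 60 (y) mm, from 8 to 44 mm above the underside; 0.3 kg. This point: its centre, 22 mm above the underside, z up. Home: x parallel to the frame's x (either way), the 204 mm edges on the ledges, this point 56 mm above the table. Finned tiles in the frame would block it
- dish_c (a point): loose black plastic feeding dish, round, open at the top, 56 mm wide at the foot, 60 mm at the rim, 40 mm high, 0.08 kg; this point is its centre 20 mm above its underside, z up. It may stand anywhere clear on the board beside the fin, for instance 45 mm from the fin's middle towards the stop bar
- hide: bystander: white ceramic cave hide, 120 x 140 x 90 mm, origin under its centre
- dome_mid (a point): bystander: glass dome cover, 100 mm wide, 115 mm high; this point is on its axis, 50 mm up
- spoon: bystander: stainless spoon lying flat, 170 mm long
- rack: bystander: white slotted rack, 80 x 120 mm, with a steel tong with grey rubber tips standing in it, 180 mm high; origin under its centre

How it is judged:
By the outcome, as a careful person would: the job done as asked, in the order asked, and still so for the second after the job is handed in, with the robot touching nothing.
Of tile1, tile2, tile3, tile4 only 2 to 4 are there at a start; the rules pass over those that are not, and their reading is None.
At some moment in a run one of board, dish may be knocked a few centimetres aside while the robot is not near it.
It also fails if it takes over 210 s, if anything falls off the work surface, if the arm or the gripper's body presses on something with over 40 N, if the wrist force passes 120 N, or if a joint passes its speed limit or range.

ROBOT

A 6-joint arm with a two-finger parallel gripper is mounted at the origin on the work surface. World frame = base frame: x ahead of the robot, y to its left, z up, the work surface at z = 0. Lengths are in m, angles in rad, forces in N, time in s.
With the tool pointing down it reaches from about 0.35 to 0.875 m from the base axis. Payload 4.2 kg.
Tool frame: the origin (TCP) lies midway between the tips of the shut fingers; the grasp point (between the pads) lies 19 mm behind it (tcp_to_grasp is the z of the grasp point in the tool frame, in m); z points along the fingers, y is the direction in which the jaws open and shut (so a half turn about z gives the same grasp; the last joint's range is limited). The gripper opens to 87 mm and grips with 3 to 60 N. Pads are 19 mm wide; open, the fingers measure 117 mm over their backs; the gripper's body (75 mm by 190 mm) begins 51 mm behind the grasp point.
Start: joints at [1.365, 0.385, 0.008, 0, -1.194, -0.259], TCP at [0.28, 0.559, 0.185] pointing down, gripper open.
Joint ranges: [-3.14, 3.14], [-1.21, 2.06], [-1.07, 1.41], [-3.16, 2.05], [-2.99, -0.16], [-3.1, 3.1]. Speed limits (rad/s): [2.79, 2.79, 3.14, 3.14, 3.14, 3.14].

INTERFACE

Orientations are given as a 3x3 rotation matrix whose columns are the frame's x, y, z axes.
In Python, from workcell import * gives the robot as it stands.
- The arm moves only by the tool arm_command, never from a script. Its argument "commands" is a list of rows, each a list of 7 numbers: the turn, a rotation vector about the tool's x, y, z in degrees, then the shift along the tool's x, y, z in cm, then the closure, from 0 (fully open) to 1 (shut). In form: [[rx, ry, rz, x, y, z, gripper], ...]. A call has 1 to 8 rows; each row shifts and turns the commanded pose from where the row before left it, along the tool's axes as they then stand; what a row does not reach is not made up. A row lasts 1/8 s, in which the tool goes at most 62.5 mm and 10.7 degrees, less where a joint would pass 70% of its speed; a pose out of reach is approached as far as the arm can. A call with a gripper value outside its range is refused whole. The fingers move at their own pace and stop on an object; "grip_force" is the grip in N (left out, the last holds). Time passes only in rows, so rows that do not move let the fingers close. It gives the time, the measured TCP pose, the force and the opening at its end, in the units of the state.
- state(): the state, without advancing time (a new reading comes with each control period).
- camera(name): name is "scene" or "top" or "wrist"; returns a dict with "color" (480x640x3 uint8, red, green, blue), "range_z" (480x640 float32, m along the optical axis (not along the pixel's ray), 0 where there is no reading), "K" (3x3 intrinsics, pixels), "rvec" (rotation vector, rad) and "tvec" (3), from world to camera coordinates, as OpenCV has them. Camera axes: x right, y down, z forward; pixel columns grow to the right and rows downward; lengths in m; the calibration is good to about 2 mm. A picture is of the moment at which its call begins.
- job_done(): hands the job in, once; it reports no verdict.
Trained networks look in a picture, given as the dict that the camera call returned (one of the last four; its "shot" number tells which), for a name from the list of things; names that differ only in an ending like _2 or _b are one class to them, and where a whole thing is asked for, a point or a joint stands for the part that bears it (a point fixed in the world has none). Each returns a list of dicts, best first, with "confidence" (0 to 1); they miss things now and then, are a little off and sometimes report something else, mostly with a low value. They report only what shows in the picture. A call takes as long as a camera call.
- silhouettes(picture, thing): "pixels" (480x640 bool, what is visible of it) and "xy" ([column, row] in pixels, amid what is visible of it).
- spot_point(picture, thing): "xy" ([column, row] in pixels: a listed point, or the origin of a listed thing).
The state is a dict: "time": time; "q": joint angles; "joint_vel": joint speeds; "effort": joint torques, N m; "ee_pos": TCP position; "ee_rot": TCP orientation; "ft_force": force on the tool from outside, world axes, zero at the start; "torque": the same for the moment, N m; "gripper_width": finger opening in m.
Only numpy, scipy, OpenCV 4.12 (cv2) and the standard library are available. Lean on these libraries where they do the work, as an engineer would, in place of code of your own. Each camera call takes 0.05 s, during which the arm holds its last target.

## Working session

There is one attempt and no reset: what is moved stays moved. The work goes in short steps, Python scripts to look and compute and a tool call to move; the robot and the scene stay as the last step left them, time stands still between calls to the robot, and variables do not carry over. Pictures are saved under pics/ and viewed, and the job is handed in when it is done.

Besides the shell and the picture viewer there is one more tool, called after "Emit:" as name([rows], argument=value, ...), one row to a line, values as JSON. arm_command: Moves the arm, as the interface text tells. Its arguments: {"type":"object","properties":{"commands":{"type":"array","items":{"type":"array","items":{"type":"number"}}},"grip_force":{"type":"number"}},"required":["commands"]}

```bash
ls; mkdir -p pics; cat > h.py <<'E'
from workcell import *
import numpy as np, cv2
def save(p,n):
    cv2.imwrite('pics/'+n, cv2.cvtColor(p['color'],cv2.COLOR_RGB2BGR))
def Rt(p):
    R,_=cv2.Rodrigues(np.array(p['rvec'],float)); return R,np.array(p['tvec'],float).ravel()
def cloud(p):
    R,t=Rt(p);K=np.array(p['K']);z=p['range_z']
    v,u=np.mgrid[0:480,0:640]
    c=np.stack([(u-K[0,2])*z/K[0,0],(v-K[1,2])*z/K[1,1],z],-1)
    w=(c-t)@R
    w[z<=0]=np.nan
    return w
def at_z(p,xy,z):
    R,t=Rt(p);K=np.array(p['K'])
    d=R.T@np.linalg.solve(K,np.array([xy[0],xy[1],1.0])); o=-R.T@t
    return o+d*(z-o[2])/d[2]
def proj(p,P):
    R,t=Rt(p);c=R@np.array(P)+t;q=np.array(p['K'])@c;return q[:2]/q[2]
E
python3 - <<'E'
from h import *
s=state();print({k:np.round(v,3) for k,v in s.items()})
for n in ['scene','top','wrist']:
    p=camera(n);save(p,n+'0.png');R,t=Rt(p);print(n,p['shot'],np.round(-R.T@t,3),np.round(R,2).tolist(),np.round(p['K'],1).tolist())
    for th in ['frame','frame_lip','frame_stop','tray','tile1_c','board_c','dish_c']:
        print(n,th,[(np.round(d['xy'],1).tolist(),round(d['confidence'],2)) for d in spot_point(p,th)][:5])
print(state()['time'])
E
```

```text
pics
{'time': np.float64(0.0), 'q': array([ 1.365,  0.386,  0.007, -0.   , -1.194, -0.259]), 'joint_vel': array([-0.001,  0.001, -0.001, -0.001,  0.   , -0.002]), 'effort': array([-1.0000e-03, -3.9066e+01,  1.8740e+01,  4.2200e+00,  1.1000e-02,
       -0.0000e+00]), 'ee_pos': array([0.28 , 0.558, 0.184]), 'ee_rot': array([[ 0.894, -0.448, -0.001],
       [-0.448, -0.894, -0.002],
       [ 0.   ,  0.002, -1.   ]]), 'ft_force': array([ 0.032, -0.496,  0.408]), 'torque': array([ 0.035, -0.022, -0.006]), 'gripper_width': np.float64(0.087)}
scene 1 [ 1.22  -0.007  0.865] [[0.02, 1.0, -0.01], [0.79, -0.02, -0.61], [-0.61, 0.01, -0.79]] [[439.4, 0.0, 310.7], [0.0, 439.4, 243.8], [0.0, 0.0, 1.0]]
scene frame [([308.5, 242.2], 0.8), ([305.4, 205.8], 0.68)]
scene frame_lip [([309.2, 206.2], 0.82)]
scene frame_stop [([309.6, 255.3], 0.87)]
scene tray [([438.0, 218.0], 0.88)]
scene tile1_c []
scene board_c [([177.6, 208.8], 0.79)]
scene dish_c [([425.6, 260.0], 0.64)]
top 2 [0.556 0.016 0.998] [[-0.01, -1.0, 0.01], [-1.0, 0.01, -0.08], [0.08, -0.01, -1.0]] [[454.8, 0.0, 323.3], [0.0, 454.8, 247.8], [0.0, 0.0, 1.0]]
top frame [([331.4, 298.3], 0.69)]
top frame_lip [([335.5, 325.2], 0.85)]
top frame_stop [([330.3, 252.2], 0.86)]
top tray [([176.9, 322.4], 0.65)]
top tile1_c []
top board_c [([490.4, 336.3], 0.91)]
top dish_c [([200.1, 251.4], 0.93)]
wrist 3 [0.352 0.523 0.384] [[-0.45, -0.89, 0.0], [-0.85, 0.43, 0.29], [-0.26, 0.13, -0.96]] [[429.0, 0.0, 320.5], [0.0, 429.0, 231.4], [0.0, 0.0, 1.0]]
wrist frame []
wrist frame_lip []
wrist frame_stop []
wrist tray []
wrist tile1_c []
wrist board_c []
wrist dish_c []
1.2
```

View pics/scene0.png

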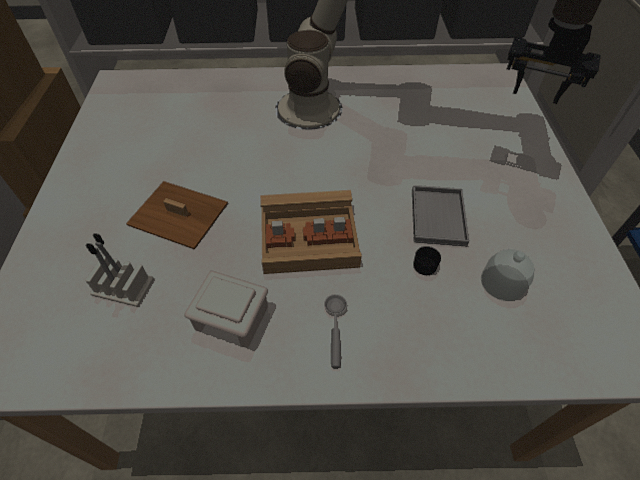

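View pics/top0.png

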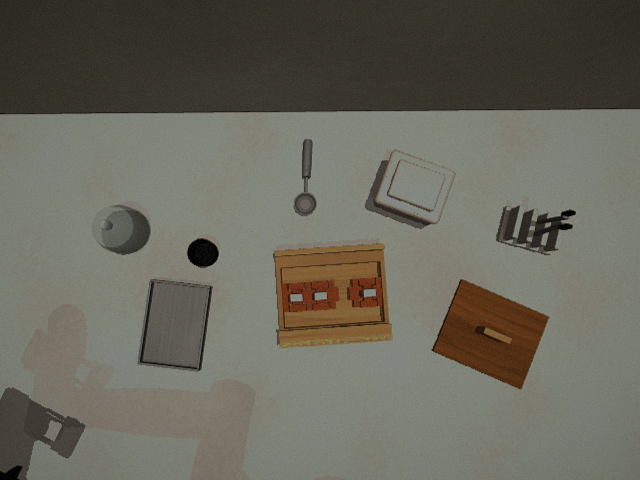

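```bash
python3 - <<'E'
from h import *
p=camera('top');np.savez('top1.npz',**{k:p[k] for k in ['color','range_z','K','rvec','tvec']})
w=cloud(p)
print('table',np.nanmedian(w[400:440,330:420,2]), np.nanmedian(w[150:180,200:260,2]))
for th in ['frame','tray','board_c','dish_c','tile1_c']:
    for d in silhouettes(p,th)[:5]:
        m=d['pixels'];q=w[m];q=q[~np.isnan(q[:,0])]
        print(th,round(d['confidence'],2),np.round(d['xy'],1),m.sum(),'mean',np.round(q.mean(0),4),'z pct',np.round(np.percentile(q[:,2],[5,50,95]),4))
        r=cv2.minAreaRect(q[:,:2].astype(np.float32)*1000);print('   rect',np.round(r[0],1),np.round(r[1],1),round(r[2],2))
p=camera('scene')
for th in ['tile1_c']:
    for d in silhouettes(p,th)[:5]: print(th,d['xy'],d['confidence'],d['pixels'].sum())
a=cv2.imread('pics/top0.png')
cv2.imwrite('pics/topz.png',cv2.resize(a[230:360,260:400],None,fx=5,fy=5,interpolation=cv2.INTER_CUBIC)[:600])
E
```

```text
table 0.0009792590321468734 0.0015987888322575097
frame 0.63 [335.1 298.5] 9842 mean [ 0.5363 -0.0087  0.0304] z pct [0.0068 0.0307 0.0623]
   rect [536.3 -11. ] [216.8 246.5] 3.04
tray 0.94 [176.9 323.8] 5512 mean [0.4764 0.3302 0.0087] z pct [0.0032 0.0067 0.0233]
   rect [475.9 332.4] [140.  187.3] 82.92
board_c 0.84 [490.1 331.2] 7468 mean [ 0.451  -0.3485  0.0102] z pct [0.0061 0.0092 0.0129]
   rect [ 450.3 -351.4] [210.2 169.3] 66.48
dish_c 0.96 [203.3 247.4] 654 mean [0.6314 0.2698 0.0187] z pct [0.0038 0.0098 0.0421]
   rect [630.3 266.2] [57.5 55.1] 88.99
tile1_c 0.47 [334.6 295.5] 9610 mean [ 0.5368 -0.0092  0.0307] z pct [0.0073 0.031  0.0623]
   rect [537.1  -8.2] [214.5 240. ] 2.71
tile1_c [337.4, 228.0] 0.55 280
```

View pics/topz.png

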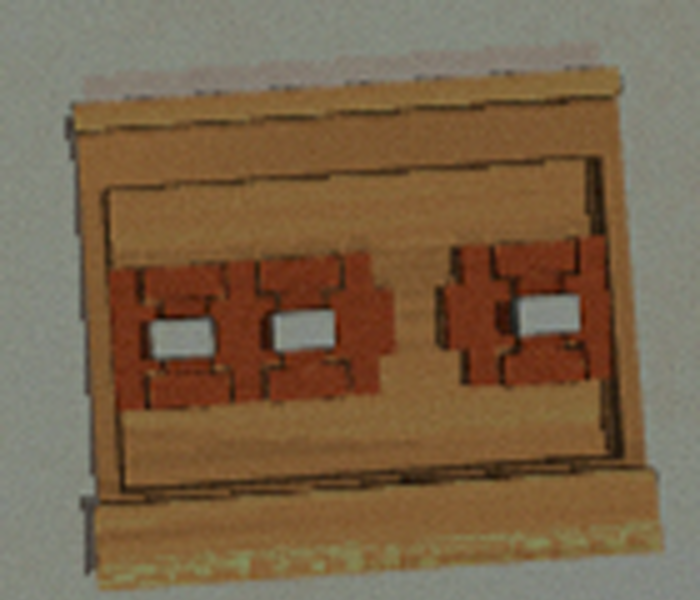

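```bash
cat > m.py <<'E'
from h import *
def tiles_fins(p,zt,roi=None):
    c=p['color'].astype(int); 
    mx=c.max(2);mn=c.min(2)
    return mx,mn
E
python3 - <<'E'
from h import *
p=dict(np.load('top1.npz'));w=cloud(p);c=p['color'].astype(int)
w0=w
# fins: gray & bright inside frame ROI
roi=np.zeros((480,640),bool);roi[270:325,283:382]=1
sat=c.max(2)-c.min(2)
m=roi&(sat<40)&(c.max(2)>100)
n,l,st,ce=cv2.connectedComponentsWithStats(m.astype(np.uint8))
F=[]
for i in range(1,n):
    if st[i,4]>20:
        P=at_z(p,ce[i],0.064);F.append(P);print('fin',ce[i].round(1),st[i,4],P.round(4),'zdepth',np.nanmedian(w[l==i][:,2]).round(4))
F=np.array(F);d=F[np.argmin(F[:,1])]-F[np.argmax(F[:,1])];print('axis y dir yaw',np.degrees(np.arctan2(-d[0],d[1]))%180, np.linalg.norm(d))
# tray
for lo,hi,rx,ry in [(0.015,0.03,(0.36,0.6),(0.24,0.43)),(0.042,0.07,(0.42,0.5),(-0.16,0.14)),(0.040,0.056,(0.6,0.68),(-0.16,0.14)),(0.030,0.06,(0.4,0.5),(-0.4,-0.3))]:
    k=(w[...,2]>lo)&(w[...,2]<hi)&(w[...,0]>rx[0])&(w[...,0]<rx[1])&(w[...,1]>ry[0])&(w[...,1]<ry[1])
    q=w[k];print(k.sum(),cv2.minAreaRect((q[:,:2]*1000).astype(np.float32)),np.median(q[:,2]))
# stop/lip lines
E
```

```text
fin [369.4 292.3] 89 [ 0.5422 -0.0837  0.064 ] zdepth 0.0644
fin [320.5 295.5] 89 [0.5369 0.0164 0.064 ] zdepth 0.0656
fin [295.8 297. ] 84 [0.5343 0.0668 0.064 ] zdepth 0.065
axis y dir yaw 3.013342106574953 0.15066397102470874
864 ((478.4261474609375, 328.2198791503906), (131.732421875, 180.55064392089844), 82.72148132324219) 0.02227077725637152
1942 ((455.9629821777344, -12.849807739257812), (34.7401237487793, 229.99180603027344), 3.2590928077697754) 0.06107673683589443
655 ((627.3121337890625, -2.953277587890625), (23.116697311401367, 227.50303649902344), 3.257946729660034) 0.04939912276451673
215 ((451.06390380859375, -348.9949645996094), (59.936920166015625, 13.902039527893066), 65.69204711914062) 0.04497170778086402
```

Emit:
arm_command([
  [0, 0, 10, 0, 0, 0, 0],
  [0, 0, 10, 0, 0, 0, 0],
  [0, 0, 10, 0, 0, 0, 0],
  [0, 0, 10, 0, 0, 0, 0],
  [0, 0, 10, 0, 0, 0, 0],
  [0, 0, 10.3, 0, 0, 0, 0],
])

```text
time: 2.35
ee_pos: [0.2801, 0.5587, 0.1847]
ee_rot: [[0.048, -0.999, 0.0], [-0.999, -0.048, 0.0], [-0.0, -0.0, -1.0]]
ft_force: [0.2, 0.3, 0.2]
gripper_width: 0.0869
```

```bash
cat > plan.py <<'E'
import sys
from h import *
from scipy.spatial.transform import Rotation as Ro
FR=np.array([0.5384,-0.0084,0]);FY=3.05
def fr(x,y,z=0,c=FR,yaw=FY):
    a=np.radians(yaw);return np.array([c[0]+x*np.cos(a)-y*np.sin(a),c[1]+x*np.sin(a)+y*np.cos(a),z])
def yawpose(yaw):
    c,s=np.cos(np.radians(yaw)),np.sin(np.radians(yaw));return np.array([[c,s,0],[s,-c,0],[0,0,-1.]])
def plan(P,yaw=None):
    s=state();R=np.array(s['ee_rot']);p=np.array(s['ee_pos'])
    T=R if yaw is None else yawpose(yaw)
    rv=np.degrees(Ro.from_matrix(R.T@T).as_rotvec())
    d=R.T@(np.array(P)-p)*100
    d2=T.T@(np.array(P)-p)*100
    print('t',round(float(s['time']),2),'pos',p.round(4),'yaw',np.degrees(np.arctan2(R[1,0],R[0,0])).round(2),'F',np.round(s['ft_force'],1),'w',round(float(s['gripper_width']),4))
    print(' rot(deg)',rv.round(2),' shift cm (cur axes)',d.round(2),' (after rot axes)',d2.round(2),'|d|',np.linalg.norm(d).round(2))
E
python3 -c "
from plan import *
plan(fr(0,0.075,0.15),FY-90)"
```

```text
t 2.35 pos [0.2801 0.5587 0.1847] yaw -87.27 F [0.2 0.3 0.2] w 0.0869
 rot(deg) [-0.    0.   -0.32]  shift cm (cur axes) [ 50.38 -23.05   3.47]  (after rot axes) [ 50.5  -22.77   3.47] |d| 55.51
```

Emit:
arm_command([
  [0, 0, -0.3, 5.05, -2.28, 0, 0.4],
  [0, 0, 0, 5.05, -2.28, 0, 0.4],
  [0, 0, 0, 5.05, -2.28, 0, 0.4],
  [0, 0, 0, 5.05, -2.28, 0, 0.4],
  [0, 0, 0, 5.05, -2.28, 0, 0.4],
  [0, 0, 0, 5.05, -2.28, 0, 0.4],
  [0, 0, 0, 5.05, -2.28, 0, 0.4],
  [0, 0, 0, 5.05, -2.28, 0, 0.4],
])

```text
time: 3.35
ee_pos: [0.4864, 0.1644, 0.185]
ee_rot: [[0.059, -0.998, 0.001], [-0.998, -0.059, 0.0], [-0.0, -0.001, -1.0]]
ft_force: [2.0, 0.5, 0.0]
gripper_width: 0.0527
```

Emit:
arm_command([
  [0, 0, 0, 5.05, -2.28, 0, 0.4],
  [0, 0, 0, 5.05, -2.28, 0, 0.4],
  [0, 0, 0, 0, 0, 0, 0.4],
  [0, 0, 0, 0, 0, 0, 0.4],
])

```text
time: 3.85
ee_pos: [0.537, 0.0677, 0.1845]
ee_rot: [[0.058, -0.998, -0.0], [-0.998, -0.058, 0.0], [-0.0, 0.0, -1.0]]
ft_force: [0.1, 0.8, 0.4]
gripper_width: 0.0522
```

```bash
python3 - <<'E'
from plan import *
plan(fr(0,0.075,0.13),FY-90)
p=camera('wrist');save(p,'w1.png');np.savez('w1.npz',**{k:p[k] for k in ['color','range_z','K','rvec','tvec']})
w=cloud(p)
c=p['color'].astype(int);sat=c.max(2)-c.min(2)
for y in (.075,.025,-.075): print('pred px',proj(p,fr(0,y,0.064)).round(1))
k=(w[...,2]>0.058)&(w[...,2]<.07)&(np.abs(w[...,0]-.538)<.04)
n,l,st,ce=cv2.connectedComponentsWithStats(k.astype(np.uint8))
for i in range(1,n):
    if st[i,4]>150:
        q=w[l==i];print(st[i,4],np.nanmedian(q,0).round(4),cv2.minAreaRect((q[:,:2]*1000).astype(np.float32)),'atz',at_z(p,ce[i],.064).round(4))
for lo,hi,rx,ry in [(0.055,0.066,(0.42,0.49),(-0.16,0.14)),(0.042,0.054,(0.61,0.68),(-0.16,0.14))]:
    k=(w[...,2]>lo)&(w[...,2]<hi)&(w[...,0]>rx[0])&(w[...,0]<rx[1])&(w[...,1]>ry[0])&(w[...,1]<ry[1])
    q=w[k];print(k.sum(),cv2.minAreaRect((q[:,:2]*1000).astype(np.float32)),np.median(q[:,2]))
E
```

```text
t 3.85 pos [0.537  0.0677 0.1845] yaw -86.67 F [0.1 0.8 0.4] w 0.0522
 rot(deg) [0.01 0.01 0.28]  shift cm (cur axes) [0.11 0.27 5.45]  (after rot axes) [0.11 0.27 5.45] |d| 5.46
pred px [324.3 208.4]
pred px [324.8 142.2]
pred px [326.  -10.5]
326 [ 0.5407 -0.0733  0.0635] ((540.7014770507812, -73.5966567993164), (15.62377643585205, 7.965450286865234), 3.095393180847168) atz [ 0.5407 -0.0733  0.064 ]
777 [0.5358 0.0168 0.0636] ((535.6978149414062, 17.020217895507812), (15.651288032531738, 25.49115562438965), 3.1577484607696533) atz [0.5358 0.0167 0.064 ]
695 [0.5331 0.0659 0.0634] ((533.0995483398438, 66.51283264160156), (15.653448104858398, 25.79804229736328), 3.9015026092529297) atz [0.5331 0.0658 0.064 ]
12157 ((453.6075439453125, 9.759788513183594), (34.86911392211914, 186.55267333984375), 3.3054676055908203) 0.059681161122101624
4320 ((630.3229370117188, 18.502487182617188), (12.728034019470215, 189.1903533935547), 3.3169150352478027) 0.047614530932386684
```

View pics/w1.png

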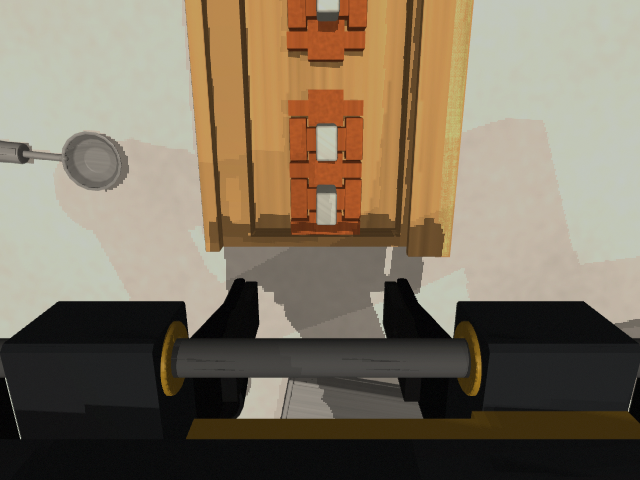

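```bash
sed -i 's/^FR=.*/FR=np.array([0.5377,-0.0087,0]);FY=3.15/' plan.py; python3 -c "
from plan import *
plan(fr(0,0.075,0.033),FY-90)"
```

```text
t 3.9 pos [0.5369 0.0683 0.1847] yaw -86.6 F [-0.8  0.8 -0.8] w 0.0519
 rot(deg) [0.   0.01 0.25]  shift cm (cur axes) [ 0.19  0.34 15.17]  (after rot axes) [ 0.19  0.34 15.17] |d| 15.17
```

Emit:
arm_command([
  [0, 0, 0.2, 0.17, 0.33, 4, 0.4],
  [0, 0, 0, 0, 0, 4, 0.4],
  [0, 0, 0, 0, 0, 4, 0.4],
  [0, 0, 0, 0, 0, 2, 0.4],
  [0, 0, 0, 0, 0, 1, 0.4],
  [0, 0, 0, 0, 0, 0, 0.4],
], grip_force=25)

```text
time: 4.65
ee_pos: [0.5338, 0.0667, 0.0346]
ee_rot: [[0.057, -0.998, -0.0], [-0.998, -0.057, -0.0], [0.0, 0.0, -1.0]]
ft_force: [0.4, 0.5, 0.8]
gripper_width: 0.0523
```

```bash
python3 -c "
from plan import *
plan(fr(0,0.075,0.033),FY-90)
p=camera('wrist');save(p,'w2.png')"
```

```text
t 4.65 pos [0.5338 0.0667 0.0346] yaw -86.74 F [0.4 0.5 0.8] w 0.0523
 rot(deg) [ 0.02 -0.01  0.11]  shift cm (cur axes) [0.05 0.02 0.16]  (after rot axes) [0.05 0.02 0.16] |d| 0.17
```

View pics/w2.png

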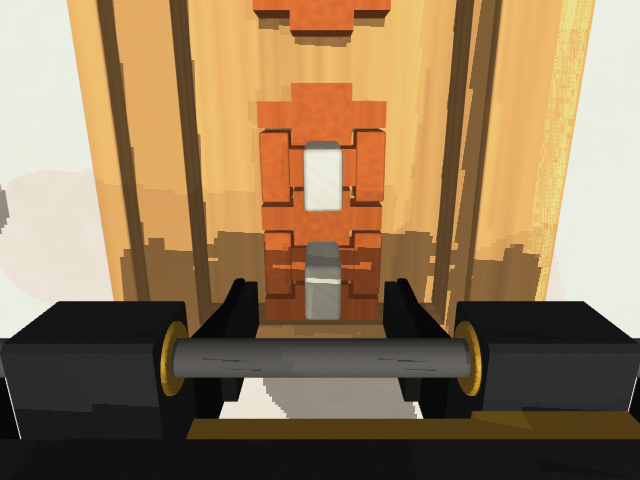

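```bash
python3 -c "
from plan import *
p=camera('wrist');s=state()['ee_pos']
print(proj(p,[s[0],s[1],.064]).round(1),proj(p,[s[0],s[1],.0346]).round(1))
print(at_z(p,[323,302],.064))
w=cloud(p);k=(w[...,2]>0.058)&(w[...,2]<.069)&(np.abs(w[...,0]-.535)<.025)&(w[...,1]>-.02)
v,u=np.nonzero(k);k2=k.copy();k2[:270]=0
q=w[k2];print(k2.sum(),cv2.minAreaRect((q[:,:2]*1000).astype(np.float32)))
k2=k.copy();k2[225:]=0
q=w[k2];print(k2.sum(),cv2.minAreaRect((q[:,:2]*1000).astype(np.float32)))
"
```

```text
[320.1 292.8] [320.3 267.7]
[0.53321704 0.07100614 0.064     ]
1775 ((532.958740234375, 67.69444274902344), (15.9762601852417, 24.6047420501709), 2.6571524143218994)
2458 ((535.8372802734375, 17.432231903076172), (15.784599304199219, 26.40558624267578), 2.80037522315979)
```

Emit:
arm_command([
  [0, 0, 0.1, 0, 0.05, 0.15, 0.6],
  [0, 0, 0, 0, 0, 0, 1],
  [0, 0, 0, 0, 0, 0, 1],
  [0, 0, 0, 0, 0, 0, 1],
  [0, 0, 0, 0, 0, 0, 1],
  [0, 0, 0, 0, 0, 0, 1],
], grip_force=25)

```text
time: 5.5
ee_pos: [0.5335, 0.0659, 0.0331]
ee_rot: [[0.054, -0.999, -0.0], [-0.999, -0.054, -0.0], [0.0, 0.0, -1.0]]
ft_force: [-0.0, -0.0, 0.1]
gripper_width: 0.0031
```

```bash
python3 -c "
from plan import *
plan(fr(0,0.075,0.033),FY-90)
p=camera('wrist');save(p,'w3.png')"
```

```text
t 5.5 pos [0.5335 0.0659 0.0331] yaw -86.93 F [-0.  -0.   0.1] w 0.0031
 rot(deg) [ 0.   -0.   -0.08]  shift cm (cur axes) [-0.03 -0.01  0.01]  (after rot axes) [-0.03 -0.01  0.01] |d| 0.04
```

View pics/w3.png

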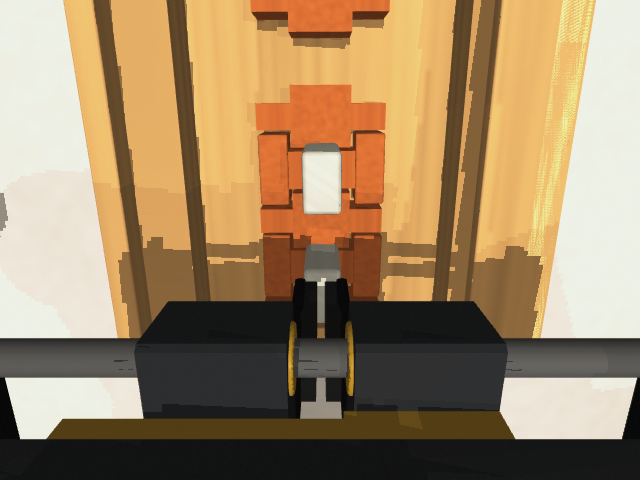

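```bash
python3 -c "
from plan import *
p=camera('wrist');w=cloud(p)
for r in (260,275,282,290,300,315,330): print(r,[ (c,w[r,c].round(3).tolist()) for c in (303,322,340)])
p=camera('scene');save(p,'s3.png');a=cv2.imread('pics/s3.png');cv2.imwrite('pics/s3z.png',cv2.resize(a[120:290,230:400],None,fx=3.5,fy=3.5,interpolation=cv2.INTER_CUBIC))
w=cloud(p)
"
```

```text
260 [(303, [0.543, 0.064, 0.028]), (322, [0.534, 0.054, 0.052]), (340, [0.524, 0.063, 0.028])]
275 [(303, [0.542, 0.072, 0.027]), (322, [0.533, 0.057, 0.063]), (340, [0.526, 0.057, 0.061])]
282 [(303, [0.541, 0.056, 0.074]), (322, [0.533, 0.06, 0.064]), (340, [0.526, 0.055, 0.074])]
290 [(303, [0.541, 0.055, 0.083]), (322, [0.533, 0.064, 0.063]), (340, [0.527, 0.055, 0.082])]
300 [(303, [0.541, 0.055, 0.092]), (322, [0.533, 0.068, 0.064]), (340, [0.527, 0.055, 0.09])]
315 [(303, [0.54, 0.057, 0.1]), (322, [0.532, 0.076, 0.063]), (340, [0.528, 0.055, 0.103])]
330 [(303, [0.54, 0.057, 0.11]), (322, [0.531, 0.1, 0.033]), (340, [0.528, 0.055, 0.112])]
```

View pics/s3z.png

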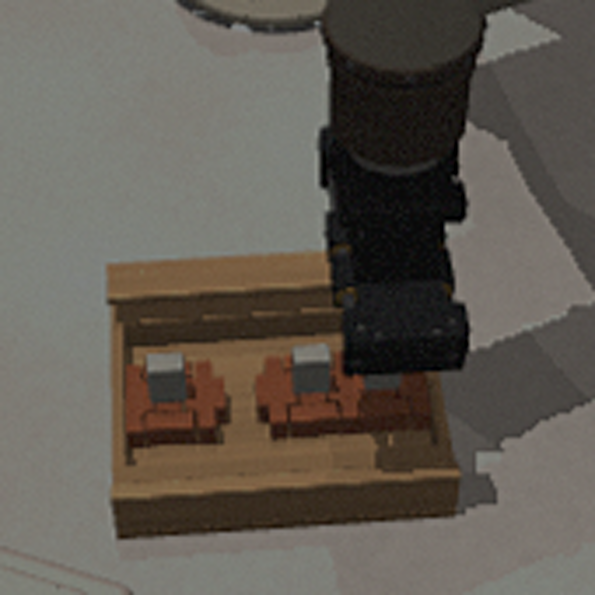

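```bash
python3 -c "
from plan import *
import workcell
print([k for k in dir(workcell) if not k.startswith('__')]); print(getattr(workcell,'tcp_to_grasp',None))
p=camera('wrist');w=cloud(p);s=state();R=np.array(s['ee_rot']);t=(w-np.array(s['ee_pos']))@R
# finger points in the tool frame
for r in range(276,420,8): print(r,[ (c,(t[r,c]*1000).round(0).tolist()) for c in (299,305,335,342)])
P=dict(np.load('w1.npz'));w=cloud(P);t=(w-np.array([.537,.0677,.1845]))@yawpose(-86.67)
for r in range(276,420,12): print(r,[ (c,(t[r,c]*1000).round(0).tolist()) for c in (235,245,390,400)])
"
```

```text
['MotionError', 'camera', 'job_done', 'silhouettes', 'spot_point', 'state', 'tcp_to_grasp']
-0.0187
276 [(299, [-7.0, -11.0, 6.0]), (305, [8.0, -7.0, -30.0]), (335, [9.0, 6.0, -31.0]), (342, [-7.0, 11.0, 6.0])]
284 [(299, [11.0, -9.0, -44.0]), (305, [11.0, -6.0, -43.0]), (335, [11.0, 6.0, -43.0]), (342, [11.0, 8.0, -44.0])]
292 [(299, [11.0, -8.0, -50.0]), (305, [11.0, -6.0, -50.0]), (335, [11.0, 5.0, -51.0]), (342, [11.0, 8.0, -50.0])]
300 [(299, [11.0, -8.0, -59.0]), (305, [11.0, -6.0, -58.0]), (335, [10.0, 5.0, -57.0]), (342, [11.0, 8.0, -57.0])]
308 [(299, [11.0, -8.0, -64.0]), (305, [9.0, -6.0, -61.0]), (335, [9.0, 5.0, -61.0]), (342, [10.0, 7.0, -63.0])]
316 [(299, [11.0, -7.0, -70.0]), (305, [8.0, -6.0, -65.0]), (335, [9.0, 5.0, -66.0]), (342, [11.0, 7.0, -70.0])]
324 [(299, [36.0, -5.0, -120.0]), (305, [9.0, -5.0, -73.0]), (335, [9.0, 5.0, -72.0]), (342, [35.0, 4.0, -120.0])]
332 [(299, [36.0, -4.0, -123.0]), (305, [10.0, -5.0, -78.0]), (335, [9.0, 4.0, -77.0]), (342, [36.0, 4.0, -124.0])]
340 [(299, [35.0, -4.0, -125.0]), (305, [33.0, -3.0, -121.0]), (335, [33.0, 3.0, -121.0
[... 1843 characters left out ...]
5, [32.0, -16.0, -123.0]), (390, [nan, nan, nan]), (400, [33.0, 16.0, -124.0])]
360 [(235, [30.0, -18.0, -124.0]), (245, [31.0, -15.0, -125.0]), (390, [31.0, 14.0, -125.0]), (400, [30.0, 16.0, -124.0])]
372 [(235, [28.0, -17.0, -125.0]), (245, [28.0, -16.0, -125.0]), (390, [28.0, 14.0, -125.0]), (400, [28.0, 16.0, -125.0])]
384 [(235, [-4.0, -27.0, -86.0]), (245, [-191.0, -76.0, 166.0]), (390, [-204.0, 73.0, 184.0]), (400, [-8.0, 26.0, -81.0])]
396 [(235, [-7.0, -27.0, -87.0]), (245, [-221.0, -81.0, 186.0]), (390, [-203.0, 69.0, 164.0]), (400, [-205.0, 80.0, 166.0])]
408 [(235, [-211.0, -85.0, 155.0]), (245, [-235.0, -81.0, 185.0]), (390, [-232.0, 74.0, 181.0]), (400, [-230.0, 84.0, 179.0])]
```

Emit:
arm_command([
  [0, 0, 0, 0, 0, 0, 0.4],
  [0, 0, 0, 0, 0, 0, 0.4],
  [0, 0, 0, 0, 0, 0, 0.4],
  [0, 0, 0, 0, 0, 0, 0.4],
  [0, 0, 0, 0, 0, 1.5, 0.4],
  [0, 0, 0, 0, 0, 1.5, 0.4],
  [0, 0, 0, 0, 0, 0, 0.4],
])

```text
time: 6.58
ee_pos: [0.5318, 0.0653, 0.001]
ee_rot: [[0.053, -0.999, -0.004], [-0.999, -0.053, -0.002], [0.001, 0.004, -1.0]]
ft_force: [0.2, -0.8, 0.6]
gripper_width: 0.0513
```

```bash
python3 -c "
from plan import *
plan(fr(0,0.075,-0.006),FY-90)
p=camera('wrist');save(p,'w4.png')"
```

```text
t 6.58 pos [0.5318 0.0653 0.001 ] yaw -86.95 F [ 0.2 -0.8  0.6] w 0.0513
 rot(deg) [ 0.25 -0.08 -0.1 ]  shift cm (cur axes) [-0.08 -0.18  0.7 ]  (after rot axes) [-0.08 -0.18  0.7 ] |d| 0.73
```

View pics/w4.png

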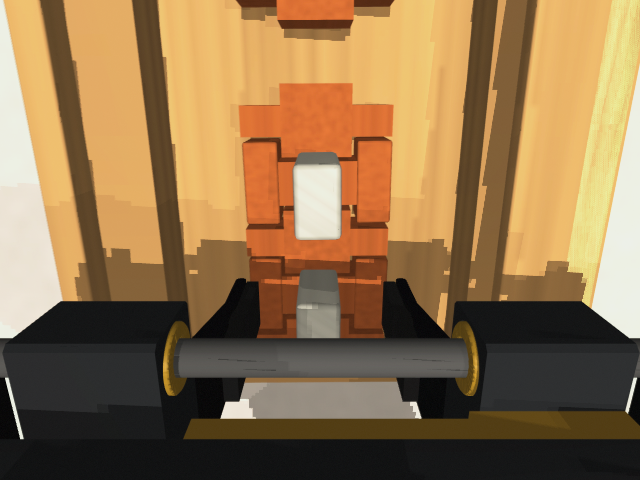

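```bash
python3 -c "
from plan import *
s=state();print(np.round(s['q'],3),np.round(s['joint_vel'],3),np.round(s['effort'],1))
plan(fr(0,0.075,-0.006),FY-90)
p=camera('wrist');w=cloud(p);k=(w[...,2]>0.058)&(w[...,2]<.069)&(np.abs(w[...,0]-.535)<.025)&(w[...,1]>-.02)
for a,b in((290,338),(0,245)):
  k2=k.copy();k2[b:]=0;k2[:a]=0
  q=w[k2];print(k2.sum(),cv2.minAreaRect((q[:,:2]*1000).astype(np.float32)))
"
```

```text
[ 0.425  0.445 -0.431  0.    -0.697 -0.371] [ 0.    -0.02   0.017  0.006 -0.     0.   ] [ -0.  -35.7  12.6   2.8  -0.   -0. ]
t 6.62 pos [0.5327 0.0655 0.002 ] yaw -86.93 F [ 0.2 -0.4 -0.6] w 0.0519
 rot(deg) [ 0.14 -0.06 -0.08]  shift cm (cur axes) [-0.06 -0.09  0.8 ]  (after rot axes) [-0.06 -0.09  0.8 ] |d| 0.8
2016 ((542.6212158203125, 62.15928649902344), (35.187950134277344, 16.280244827270508), 6.469792366027832)
3625 ((535.9673461914062, 17.42685317993164), (15.790837287902832, 26.31931495666504), 4.048397064208984)
```

Emit:
arm_command([
  [0, 0, 0, -0.04, 0, 0.4, 0.4],
  [0, 0, 0, 0, 0, 0.4, 0.4],
  [0, 0, 0, 0, 0, 0, 0.4],
  [0, 0, 0, 0, 0, 0, 0.4],
])

```text
time: 7.18
ee_pos: [0.5335, 0.0663, -0.0047]
ee_rot: [[0.054, -0.999, 0.0], [-0.999, -0.054, 0.0], [-0.0, -0.0, -1.0]]
ft_force: [-0.1, 0.0, -0.6]
gripper_width: 0.0526
```

```bash
python3 -c "
from plan import *
plan(fr(0,0.075,-0.006),FY-90)
p=camera('wrist');save(p,'w5.png')"
```

```text
t 7.17 pos [ 0.5335  0.0663 -0.0047] yaw -86.93 F [-0.1  0.  -0.6] w 0.0526
 rot(deg) [-0.01  0.   -0.08]  shift cm (cur axes) [ 0.02 -0.01  0.13]  (after rot axes) [ 0.02 -0.01  0.13] |d| 0.13
```

View pics/w5.png

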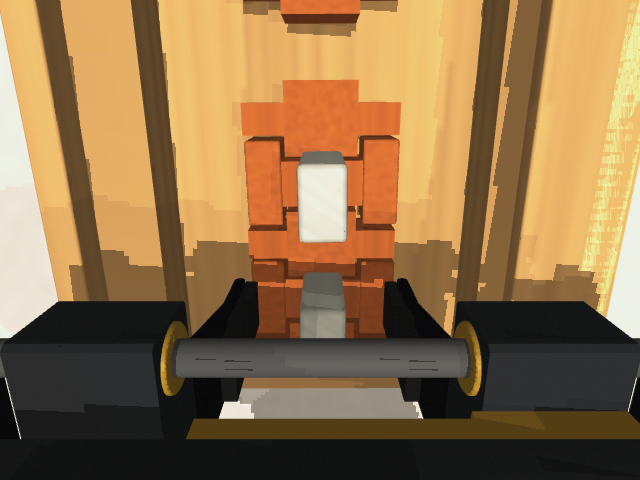

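Emit:
arm_command([
  [0, 0, 0, 0, 0, 0, 0.7],
  [0, 0, 0, 0, 0, 0, 0.85],
  [0, 0, 0, 0, 0, 0, 1],
  [0, 0, 0, 0, 0, 0, 1],
  [0, 0, 0, 0, 0, 0, 1],
  [0, 0, 0, 0, 0, 0, 1],
], grip_force=25)

```text
time: 7.98
ee_pos: [0.5334, 0.0663, -0.0049]
ee_rot: [[0.054, -0.999, -0.0], [-0.999, -0.054, -0.0], [0.0, 0.0, -1.0]]
ft_force: [-0.6, -0.3, -0.6]
gripper_width: 0.0157
```

Emit:
arm_command([
  [0, 0, 0, 0, 0, -0.5, 1],
  [0, 0, 0, 0, 0, -0.7, 1],
  [0, 0, 0, 0, 0, -0.8, 1],
  [0, 0, 0, 0, 0, -1, 1],
  [0, 0, 0, 0, 0, -2, 1],
  [0, 0, 0, 0, 0, -3, 1],
  [0, 0, 0, 0, 0, -1, 1],
  [0, 0, 0, 0, 0, 0, 1],
])

```text
time: 8.98
ee_pos: [0.5336, 0.0665, 0.0857]
ee_rot: [[0.053, -0.999, 0.001], [-0.999, -0.053, 0.001], [-0.001, -0.001, -1.0]]
ft_force: [0.2, 0.0, -1.3]
gripper_width: 0.0159
```

```bash
cat >> plan.py <<'E'
TR=np.array([0.4784,0.3282,0]);TY=-7.25
def tr(x,y,z=0): return fr(x,y,z,TR,TY)
E
python3 -c "
from plan import *
plan(tr(-.042,.028,.09),TY-90)
p=camera('wrist');save(p,'w6.png')
p=camera('top');w=cloud(p);save(p,'t6.png')
k=(w[...,2]>.016)&(w[...,2]<.03)&(w[...,0]>.36)&(w[...,0]<.6)&(w[...,1]>.24)&(w[...,1]<.43)
q=w[k];print(k.sum(),cv2.minAreaRect((q[:,:2]*1000).astype(np.float32)),np.median(q[:,2]))
"
```

```text
t 8.97 pos [0.5336 0.0665 0.0857] yaw -86.94 F [ 0.2  0.  -1.3] w 0.0159
 rot(deg) [-0.07  0.05 10.31]  shift cm (cur axes) [-29.93   7.75  -0.42]  (after rot axes) [-28.06  12.98  -0.43] |d| 30.92
356 ((512.77392578125, 323.65216064453125), (131.11277770996094, 111.3578872680664), 82.88143157958984) 0.022591347729501374
```

View pics/w6.png

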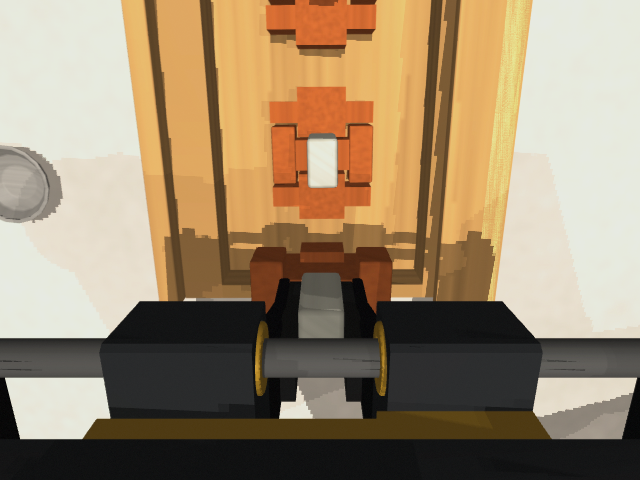

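Emit:
arm_command([
  [0, 0, 5.1, 0, 0, 0, 1],
  [0, 0, 5.2, 0, 0, 0, 1],
  [0, 0, 0, -4.5, 2.1, 0, 1],
  [0, 0, 0, -5, 2.3, 0, 1],
  [0, 0, 0, -5, 2.3, 0, 1],
  [0, 0, 0, -5, 2.3, 0, 1],
  [0, 0, 0, -4.5, 2.1, 0, 1],
  [0, 0, 0, -4.0, 1.9, 0, 1],
])

```text
time: 10.07
ee_pos: [0.4383, 0.3616, 0.0836]
ee_rot: [[-0.125, -0.992, -0.002], [-0.992, 0.125, -0.002], [0.002, 0.001, -1.0]]
ft_force: [1.5, 0.8, -0.7]
gripper_width: 0.0161
```

Emit:
arm_command([
  [0, 0, 0, 0, 0, 0, 1],
  [0, 0, 0, 0, 0, 0, 1],
  [0, 0, 0, 0, 0, 0, 1],
])

```text
time: 10.45
ee_pos: [0.4397, 0.3591, 0.0846]
ee_rot: [[-0.127, -0.992, -0.001], [-0.992, 0.127, -0.001], [0.001, 0.001, -1.0]]
ft_force: [-0.4, 0.4, -0.9]
gripper_width: 0.0159
```

```bash
sed -i 's/^TR=.*;/TR=np.array([0.4778,0.3279,0]);/' plan.py; python3 -c "
from plan import *
plan(tr(-.042,.028,-.0065),TY-90)
p=camera('wrist');save(p,'w7.png')
w=cloud(p)
k=(w[...,2]>.018)&(w[...,2]<.026)&(w[...,0]>.36)&(w[...,0]<.6)&(w[...,1]>.24)&(w[...,1]<.43)
q=w[k];print(k.sum(),cv2.minAreaRect((q[:,:2]*1000).astype(np.float32)),np.median(q[:,2]))
for x in (-90,90):
  print(proj(p,tr(x/1000,-.065,.022)),proj(p,tr(x/1000,.065,.022)))
"
```

```text
t 10.45 pos [0.4397 0.3591 0.0846] yaw -97.31 F [-0.4  0.4 -0.9] w 0.0159
 rot(deg) [ 0.04 -0.08 -0.06]  shift cm (cur axes) [-0.2   0.02  9.11]  (after rot axes) [-0.18  0.03  9.11] |d| 9.11
7189 ((496.8649597167969, 326.0343017578125), (129.27073669433594, 219.9676055908203), 82.70288848876953) 0.021361101359073487
[404.22282447  80.88189187] [393.34856702 287.60882708]
[92.7540646  81.18123483] [123.01516491 287.86093335]
```

View pics/w7.png

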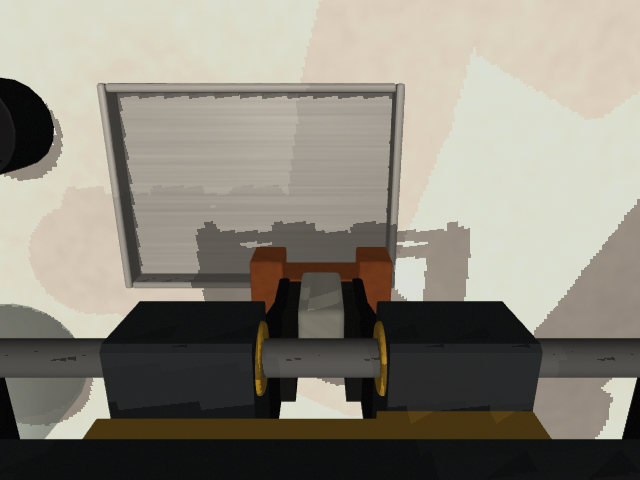

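Emit:
arm_command([
  [0, 0, 0, -0.1, 0, 2.5, 1],
  [0, 0, 0, -0.1, 0, 2.5, 1],
  [0, 0, 0, 0, 0, 2, 1],
  [0, 0, 0, 0, 0, 1, 1],
  [0, 0, 0, 0, 0, 0.6, 1],
  [0, 0, 0, 0, 0, 0.3, 1],
  [0, 0, 0, 0, 0, 0.15, 1],
  [0, 0, 0, 0, 0, 0, 1],
])

```text
time: 11.5
ee_pos: [0.4401, 0.3627, -0.005]
ee_rot: [[-0.126, -0.992, 0.0], [-0.992, 0.126, 0.001], [-0.001, -0.0, -1.0]]
ft_force: [0.1, -0.3, -1.6]
gripper_width: 0.0159
```

Emit:
arm_command([
  [0, 0, 0, 0, 0, 0.15, 1],
  [0, 0, 0, 0, 0, 0.1, 1],
  [0, 0, 0, 0, 0, 0, 1],
  [0, 0, 0, 0, 0, 0, 1],
])

```text
time: 12.0
ee_pos: [0.44, 0.3625, -0.0078]
ee_rot: [[-0.126, -0.992, 0.0], [-0.992, 0.126, 0.0], [-0.0, -0.0, -1.0]]
ft_force: [-0.2, -0.0, -1.3]
gripper_width: 0.0155
```

Emit:
arm_command([
  [0, 0, 0, 0, 0, 0.1, 1],
  [0, 0, 0, 0, 0, 0, 1],
  [0, 0, 0, 0, 0, 0, 0.7],
  [0, 0, 0, 0, 0, 0, 0.7],
  [0, 0, 0, 0, 0, 0, 0.7],
  [0, 0, 0, 0, 0, -2, 0.7],
  [0, 0, 0, 0, 0, -4, 0.7],
  [0, 0, 0, 0, 0, -4, 0.7],
])

```text
time: 13.0
ee_pos: [0.4399, 0.3622, 0.0918]
ee_rot: [[-0.126, -0.992, -0.001], [-0.992, 0.126, -0.001], [0.001, 0.0, -1.0]]
ft_force: [1.7, 0.9, -0.6]
gripper_width: 0.026
```

```bash
python3 -c "
from plan import *
plan(fr(0,.025,.05),FY-90)
p=camera('wrist');save(p,'w8.png')
"
```

```text
t 13.0 pos [0.4399 0.3622 0.0918] yaw -97.23 F [ 1.7  0.9 -0.6] w 0.026
 rot(deg) [  0.03  -0.05 -10.38]  shift cm (cur axes) [ 33.1  -13.92   4.21]  (after rot axes) [35.07 -7.73  4.18] |d| 36.16
```

View pics/w8.png

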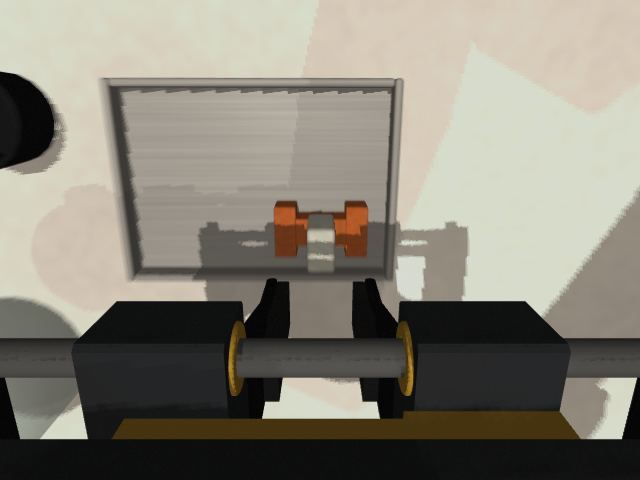

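Emit:
arm_command([
  [0, 0, -5.2, 0, 0, 0, 0.5],
  [0, 0, -5.2, 0, 0, 0, 0.5],
  [0, 0, 0, 5.8, -1.28, 0, 0.5],
  [0, 0, 0, 6, -1.32, 0, 0.5],
  [0, 0, 0, 6, -1.32, 0, 0.5],
  [0, 0, 0, 6, -1.32, 0, 0.5],
  [0, 0, 0, 6, -1.32, 0, 0.5],
  [0, 0, 0, 5.27, -1.17, 0, 0.5],
])

```text
time: 14.05
ee_pos: [0.5369, 0.0144, 0.0911]
ee_rot: [[0.055, -0.998, 0.0], [-0.998, -0.055, 0.0], [0.0, -0.0, -1.0]]
ft_force: [0.9, 0.1, -0.4]
gripper_width: 0.0436
```

Emit:
arm_command([
  [0, 0, 0, 0, 0, 2, 0.5],
  [0, 0, 0, 0, 0, 2, 0.5],
  [0, 0, 0, 0, 0, 0, 0.5],
  [0, 0, 0, 0, 0, 0, 0.5],
])

```text
time: 14.55
ee_pos: [0.5371, 0.0168, 0.0517]
ee_rot: [[0.056, -0.998, 0.001], [-0.998, -0.056, -0.0], [0.0, -0.001, -1.0]]
ft_force: [-0.3, -0.0, -0.1]
gripper_width: 0.0436
```

```bash
python3 -c "
from plan import *
plan(fr(0,.025,-.005),FY-90)
p=camera('wrist');save(p,'w9.png')
"
```

```text
t 14.55 pos [0.5371 0.0168 0.0517] yaw -86.8 F [-0.3 -0.  -0.1] w 0.0436
 rot(deg) [-0.06 -0.    0.05]  shift cm (cur axes) [0.04 0.09 5.67]  (after rot axes) [0.05 0.08 5.67] |d| 5.67
```

View pics/w9.png

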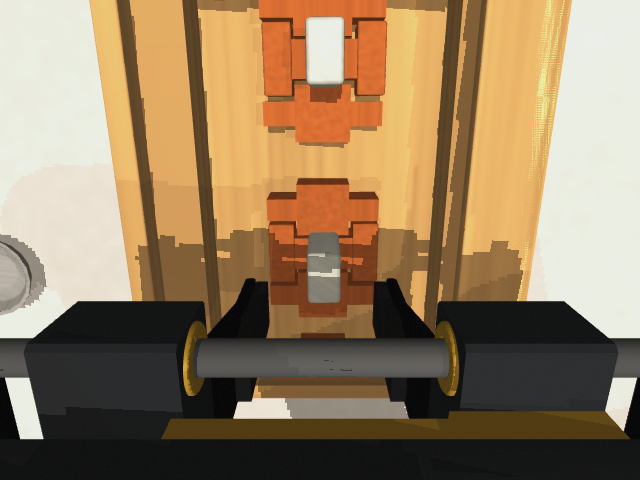

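Emit:
arm_command([
  [0, 0, 0, 0.04, 0.1, 1.5, 0.5],
  [0, 0, 0, 0, 0, 2, 0.5],
  [0, 0, 0, 0, 0, 1.2, 0.5],
  [0, 0, 0, 0, 0, 0.7, 0.5],
  [0, 0, 0, 0, 0, 0.27, 0.5],
  [0, 0, 0, 0, 0, 0, 0.5],
  [0, 0, 0, 0, 0, 0, 0.5],
])

```text
time: 15.48
ee_pos: [0.536, 0.0162, -0.0051]
ee_rot: [[0.055, -0.998, 0.001], [-0.998, -0.055, 0.0], [-0.0, -0.001, -1.0]]
ft_force: [-0.5, 1.3, -0.2]
gripper_width: 0.0438
```

Emit:
arm_command([
  [0, 0, 0, 0, 0, 0, 0.7],
  [0, 0, 0, 0, 0, 0, 0.85],
  [0, 0, 0, 0, 0, 0, 1],
  [0, 0, 0, 0, 0, 0, 1],
  [0, 0, 0, 0, 0, 0, 1],
  [0, 0, 0, 0, 0, 0, 1],
])

```text
time: 16.23
ee_pos: [0.5356, 0.0161, -0.0055]
ee_rot: [[0.055, -0.998, 0.0], [-0.998, -0.055, 0.0], [-0.0, -0.0, -1.0]]
ft_force: [0.6, 0.4, 0.0]
gripper_width: 0.0159
```

Emit:
arm_command([
  [0, 0, 0, 0, 0, -0.5, 1],
  [0, 0, 0, 0, 0, -0.7, 1],
  [0, 0, 0, 0, 0, -0.8, 1],
  [0, 0, 0, 0, 0, -1, 1],
  [0, 0, 0, 0, 0, -2, 1],
  [0, 0, 0, 0, 0, -3, 1],
  [0, 0, 0, 0, 0, -1, 1],
  [0, 0, 0, 0, 0, 0, 1],
])

```text
time: 17.23
ee_pos: [0.5357, 0.0162, 0.085]
ee_rot: [[0.055, -0.998, 0.001], [-0.998, -0.055, 0.001], [-0.001, -0.001, -1.0]]
ft_force: [0.1, -0.2, -2.5]
gripper_width: 0.0159
```

```bash
python3 -c "
from plan import *
plan(tr(.042,.028,.084),TY-90)
p=camera('wrist');save(p,'w10.png')
"
```

```text
t 17.23 pos [0.5357 0.0162 0.085 ] yaw -86.85 F [ 0.1 -0.2 -2.5] w 0.0159
 rot(deg) [-0.08  0.05 10.4 ]  shift cm (cur axes) [-33.43  -0.57   0.12]  (after rot axes) [-32.99   5.48   0.1 ] |d| 33.44
```

View pics/w10.png

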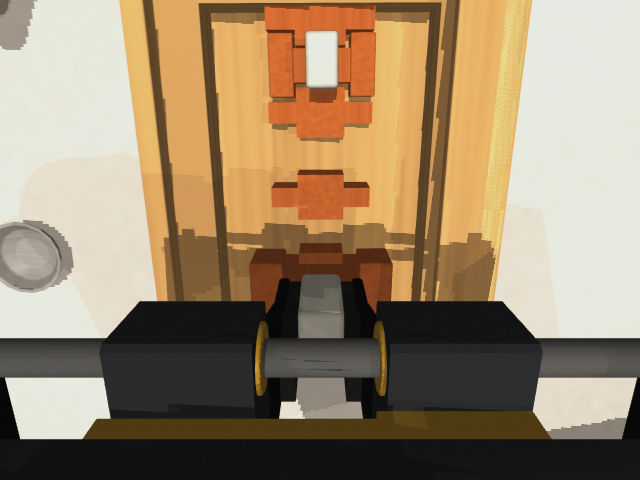

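```bash
python3 -c "
from plan import *
p=camera('top')
d=spot_point(p,'dome_mid');print([(x['xy'],x['confidence'],at_z(p,x['xy'],.05).round(3)) for x in d])
w=cloud(p)
for d in silhouettes(p,'dome_mid')[:1]:
  q=w[d['pixels']];print(d['confidence'],np.nanmedian(q,0),np.nanpercentile(q[:,2],[5,95]),[at_z(p,[c,r],.03).round(3) for c,r in (d['xy'],)], np.nonzero(d['pixels'])[1].max(),np.nonzero(d['pixels'])[0].max())
d=spot_point(p,'dish_c');print([(x['xy'],x['confidence'],at_z(p,x['xy'],.02).round(3)) for x in d])
d=spot_point(p,'board_c');print([(x['xy'],x['confidence'],at_z(p,x['xy'],.022).round(3)) for x in d])
"
```

```text
[([117.0, 227.3], 0.85, array([0.683, 0.441, 0.05 ]))]
0.72 [0.67614876 0.41994867 0.07873172] [0.01119455 0.09927478] [array([0.68 , 0.443, 0.03 ])] 150 253
[([202.8, 251.0], 0.75, array([0.634, 0.269, 0.02 ])), ([406.4, 191.9], 0.46, array([ 0.759, -0.173,  0.02 ]))]
[([490.2, 332.5], 0.79, array([ 0.454, -0.343,  0.022])), ([530.0, 230.6], 0.52, array([ 0.671, -0.439,  0.022])), ([333.9, 327.4], 0.18, array([ 0.468, -0.011,  0.022]))]
```

Emit:
arm_command([
  [0, 0, 5.2, 0, 0, 0, 1],
  [0, 0, 5.2, 0, 0, 0, 1],
  [0, 0, 0, -5.5, 0.92, 0, 1],
  [0, 0, 0, -6, 1, 0, 1],
  [0, 0, 0, -6, 1, 0, 1],
  [0, 0, 0, -6, 1, 0, 1],
  [0, 0, 0, -5.5, 0.92, 0, 1],
  [0, 0, 0, -4.0, 0.66, 0, 1],
])

```text
time: 18.52
ee_pos: [0.5219, 0.3527, 0.0836]
ee_rot: [[-0.124, -0.992, -0.001], [-0.992, 0.124, -0.001], [0.001, 0.001, -1.0]]
ft_force: [1.0, -0.4, -2.0]
gripper_width: 0.0153
```

Emit:
arm_command([
  [0, 0, 0, 0, 0, 0, 1],
  [0, 0, 0, 0, 0, 0, 1],
  [0, 0, 0, 0, 0, 0, 1],
])

```text
time: 18.9
ee_pos: [0.5225, 0.3491, 0.0842]
ee_rot: [[-0.127, -0.992, -0.001], [-0.992, 0.127, -0.001], [0.001, 0.001, -1.0]]
ft_force: [0.5, 0.4, -1.5]
gripper_width: 0.0162
```

```bash
python3 -c "
from plan import *
plan(tr(.042,.028,-.0085),TY-90)
p=camera('wrist');save(p,'w11.png')
"
```

```text
t 18.9 pos [0.5225 0.3491 0.0842] yaw -97.3 F [ 0.5  0.4 -1.5] w 0.0162
 rot(deg) [ 0.03 -0.05 -0.05]  shift cm (cur axes) [-0.14 -0.04  9.27]  (after rot axes) [-0.13 -0.03  9.27] |d| 9.27
```

View pics/w11.png

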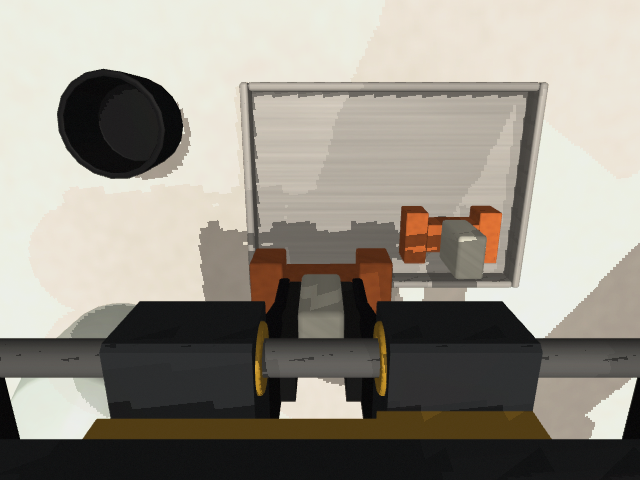

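Emit:
arm_command([
  [0, 0, 0, -0.1, 0.15, 2.5, 1],
  [0, 0, 0, 0, 0, 2.5, 1],
  [0, 0, 0, 0, 0, 2, 1],
  [0, 0, 0, 0, 0, 1, 1],
  [0, 0, 0, 0, 0, 0.6, 1],
  [0, 0, 0, 0, 0, 0.4, 1],
  [0, 0, 0, 0, 0, 0.2, 1],
  [0, 0, 0, 0, 0, 0, 1],
])

```text
time: 19.95
ee_pos: [0.5213, 0.3517, -0.0072]
ee_rot: [[-0.126, -0.992, 0.0], [-0.992, 0.126, 0.0], [-0.0, -0.0, -1.0]]
ft_force: [-0.4, -0.3, -1.6]
gripper_width: 0.0162
```

Emit:
arm_command([
  [0, 0, 0, 0, 0, 0, 1],
  [0, 0, 0, 0, 0, 0, 1],
])

```text
time: 20.2
ee_pos: [0.5213, 0.3517, -0.0073]
ee_rot: [[-0.126, -0.992, 0.0], [-0.992, 0.126, 0.0], [-0.0, -0.0, -1.0]]
ft_force: [-0.6, 0.1, -1.2]
gripper_width: 0.0158
```

Emit:
arm_command([
  [0, 0, 0, 0, 0, 0.12, 1],
  [0, 0, 0, 0, 0, 0, 1],
  [0, 0, 0, 0, 0, 0, 0.7],
  [0, 0, 0, 0, 0, 0, 0.7],
  [0, 0, 0, 0, 0, 0, 0.7],
  [0, 0, 0, 0, 0, -2, 0.7],
  [0, 0, 0, 0, 0, -4, 0.7],
  [0, 0, 0, 0, 0, -4, 0.7],
])

```text
time: 21.2
ee_pos: [0.521, 0.3514, 0.0921]
ee_rot: [[-0.126, -0.992, -0.0], [-0.992, 0.126, -0.001], [0.001, 0.0, -1.0]]
ft_force: [1.3, -0.2, 0.6]
gripper_width: 0.0264
```

```bash
python3 -c "
from plan import *
plan(fr(0,-.075,.05),FY-90)
p=camera('wrist');save(p,'w12.png')
"
```

```text
t 21.2 pos [0.521  0.3514 0.0921] yaw -97.23 F [ 1.3 -0.2  0.6] w 0.0264
 rot(deg) [  0.03  -0.04 -10.38]  shift cm (cur axes) [42.89 -7.54  4.24]  (after rot axes) [43.54  0.31  4.21] |d| 43.75
```

View pics/w12.png

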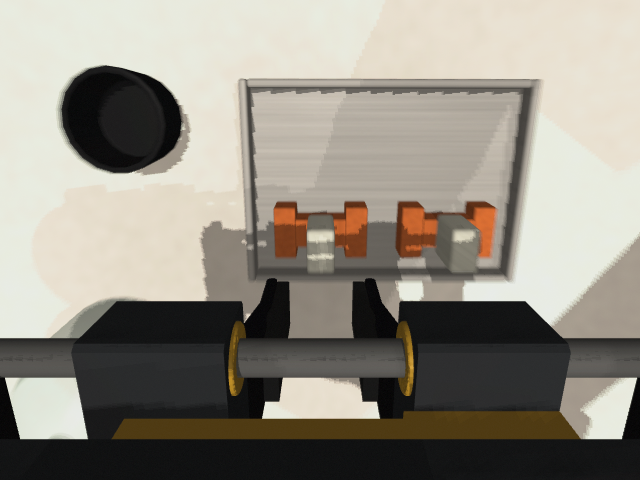

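Two tiles stand upright in the tray (at pixels 320,230 and 446,230). Next, the third tile.

Emit:
arm_command([
  [0, 0, -5.2, 0, 0, 0, 0.5],
  [0, 0, -5.2, 0, 0, 0, 0.5],
  [0, 0, 0, 5.4, 0.03, 0, 0.5],
  [0, 0, 0, 6, 0.05, 0, 0.5],
  [0, 0, 0, 6, 0.05, 0, 0.5],
  [0, 0, 0, 6, 0.05, 0, 0.5],
  [0, 0, 0, 6, 0.05, 0, 0.5],
  [0, 0, 0, 6, 0.04, 0, 0.5],
])

```text
time: 22.25
ee_pos: [0.538, -0.0038, 0.0915]
ee_rot: [[0.056, -0.998, 0.001], [-0.998, -0.056, 0.0], [-0.0, -0.001, -1.0]]
ft_force: [0.4, -0.2, 1.2]
gripper_width: 0.0431
```

Emit:
arm_command([
  [0, 0, 0, 5, 0.03, 0, 0.5],
  [0, 0, 0, 3.1, 0.01, 0, 0.5],
  [0, 0, 0, 0, 0, 2, 0.5],
  [0, 0, 0, 0, 0, 2, 0.5],
  [0, 0, 0, 0, 0, 0, 0.5],
  [0, 0, 0, 0, 0, 0, 0.5],
])

```text
time: 23.0
ee_pos: [0.5428, -0.0828, 0.0519]
ee_rot: [[0.056, -0.998, 0.001], [-0.998, -0.056, -0.0], [0.0, -0.001, -1.0]]
ft_force: [-0.8, -1.2, 0.4]
gripper_width: 0.0436
```

```bash
python3 -c "
from plan import *
plan(fr(0,-.075,-.005),FY-90)
p=camera('wrist');save(p,'w13.png')
"
```

```text
t 23.0 pos [ 0.5428 -0.0828  0.0519] yaw -86.8 F [-0.8 -1.2  0.4] w 0.0436
 rot(deg) [-0.07 -0.01  0.05]  shift cm (cur axes) [0.07 0.11 5.69]  (after rot axes) [0.07 0.1  5.69] |d| 5.7
```

View pics/w13.png

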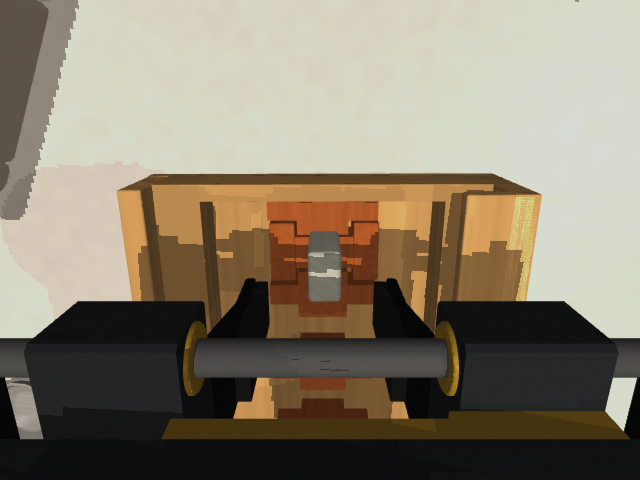

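Emit:
arm_command([
  [0, 0, 0, 0.07, 0.12, 1.5, 0.5],
  [0, 0, 0, 0, 0, 2, 0.5],
  [0, 0, 0, 0, 0, 1.2, 0.5],
  [0, 0, 0, 0, 0, 0.7, 0.5],
  [0, 0, 0, 0, 0, 0.27, 0.5],
  [0, 0, 0, 0, 0, 0, 0.5],
  [0, 0, 0, 0, 0, 0, 0.5],
])

```text
time: 23.92
ee_pos: [0.5414, -0.0837, -0.005]
ee_rot: [[0.055, -0.998, 0.001], [-0.998, -0.055, 0.0], [-0.0, -0.001, -1.0]]
ft_force: [-0.6, -0.3, -0.3]
gripper_width: 0.0434
```

Emit:
arm_command([
  [0, 0, 0, 0, 0, 0, 0.7],
  [0, 0, 0, 0, 0, 0, 0.85],
  [0, 0, 0, 0, 0, 0, 1],
  [0, 0, 0, 0, 0, 0, 1],
  [0, 0, 0, 0, 0, 0, 1],
  [0, 0, 0, 0, 0, 0, 1],
])

```text
time: 24.68
ee_pos: [0.541, -0.0837, -0.0054]
ee_rot: [[0.055, -0.998, 0.0], [-0.998, -0.055, -0.0], [0.0, -0.0, -1.0]]
ft_force: [-0.9, -0.7, 1.4]
gripper_width: 0.0157
```

Emit:
arm_command([
  [0, 0, 0, 0, 0, -0.5, 1],
  [0, 0, 0, 0, 0, -0.7, 1],
  [0, 0, 0, 0, 0, -0.8, 1],
  [0, 0, 0, 0, 0, -1, 1],
  [0, 0, 0, 0, 0, -2, 1],
  [0, 0, 0, 0, 0, -3, 1],
  [0, 0, 0, 0, 0, -1, 1],
  [0, 0, 0, 0, 0, 0, 1],
])

```text
time: 25.68
ee_pos: [0.5411, -0.0836, 0.0851]
ee_rot: [[0.055, -0.998, 0.001], [-0.998, -0.055, 0.001], [-0.0, -0.001, -1.0]]
ft_force: [-0.4, -0.0, -2.6]
gripper_width: 0.016
```

```bash
python3 -c "
from plan import *
plan(tr(-.040,-.028,.084),TY-90)
"
```

```text
t 25.68 pos [ 0.5411 -0.0836  0.0851] yaw -86.84 F [-0.4 -0.  -2.6] w 0.016
 rot(deg) [-0.08  0.03 10.41]  shift cm (cur axes) [-39.4    8.5    0.12]  (after rot axes) [-37.22  15.47   0.11] |d| 40.31
```

Emit:
arm_command([
  [0, 0, 5.2, 0, 0, 0, 1],
  [0, 0, 5.2, 0, 0, 0, 1],
  [0, 0, 0, -4.5, 1.87, 0, 1],
  [0, 0, 0, -5.3, 2.2, 0, 1],
  [0, 0, 0, -5.3, 2.2, 0, 1],
  [0, 0, 0, -5.3, 2.2, 0, 1],
  [0, 0, 0, -5.3, 2.2, 0, 1],
  [0, 0, 0, -5, 2.1, 0, 1],
])

```text
time: 26.68
ee_pos: [0.4514, 0.2381, 0.0833]
ee_rot: [[-0.126, -0.992, -0.002], [-0.992, 0.126, -0.002], [0.002, 0.002, -1.0]]
ft_force: [1.1, 1.0, -1.5]
gripper_width: 0.0158
```

Emit:
arm_command([
  [0, 0, 0, -4, 1.66, 0, 1],
  [0, 0, 0, -2.5, 1.04, 0, 1],
  [0, 0, 0, 0, 0, 0, 1],
  [0, 0, 0, 0, 0, 0, 1],
  [0, 0, 0, 0, 0, 0, 1],
])

```text
time: 27.3
ee_pos: [0.4343, 0.3036, 0.0841]
ee_rot: [[-0.127, -0.992, -0.001], [-0.992, 0.127, -0.001], [0.001, 0.001, -1.0]]
ft_force: [-0.2, 1.3, -1.2]
gripper_width: 0.0158
```

```bash
python3 -c "
from plan import *
plan(tr(-.040,-.028,-.0083),TY-90)
p=camera('wrist');save(p,'w14.png')
"
```

```text
t 27.3 pos [0.4343 0.3036 0.0841] yaw -97.31 F [-0.2  1.3 -1.2] w 0.0158
 rot(deg) [ 0.04 -0.06 -0.06]  shift cm (cur axes) [-0.17 -0.02  9.24]  (after rot axes) [-0.16 -0.01  9.24] |d| 9.24
```

View pics/w14.png

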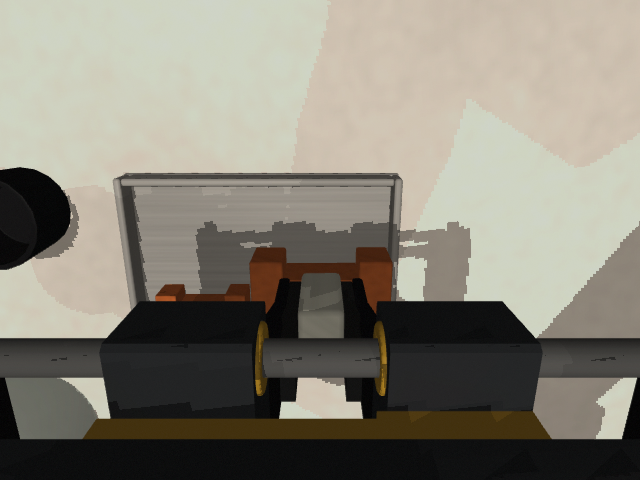

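Emit:
arm_command([
  [0, 0, 0, 0, 0, 2.5, 1],
  [0, 0, 0, 0, 0, 2.5, 1],
  [0, 0, 0, 0, 0, 2, 1],
  [0, 0, 0, 0, 0, 1, 1],
  [0, 0, 0, 0, 0, 0.6, 1],
  [0, 0, 0, 0, 0, 0.4, 1],
  [0, 0, 0, 0, 0, 0.2, 1],
  [0, 0, 0, 0, 0, 0, 1],
])

```text
time: 28.35
ee_pos: [0.4344, 0.305, -0.0072]
ee_rot: [[-0.126, -0.992, 0.0], [-0.992, 0.126, 0.0], [-0.0, -0.0, -1.0]]
ft_force: [0.5, -0.8, -0.7]
gripper_width: 0.0156
```

Emit:
arm_command([
  [0, 0, 0, 0, 0, 0.1, 1],
  [0, 0, 0, 0, 0, 0, 1],
  [0, 0, 0, 0, 0, 0, 1],
  [0, 0, 0, 0, 0, 0, 0.7],
  [0, 0, 0, 0, 0, 0, 0.7],
  [0, 0, 0, 0, 0, 0, 0.7],
])

```text
time: 29.1
ee_pos: [0.4344, 0.3049, -0.0083]
ee_rot: [[-0.126, -0.992, 0.0], [-0.992, 0.126, 0.0], [-0.0, -0.0, -1.0]]
ft_force: [0.1, 0.1, -1.2]
gripper_width: 0.0257
```

Emit:
arm_command([
  [0, 0, 0, 0, 0, -2, 0.7],
  [0, 0, 0, 0, 0, -4, 0.7],
  [0, 0, 0, 0, 0, -6, 0.7],
  [0, 0, 0, 0, 0, 0, 0.7],
])

```text
time: 29.6
ee_pos: [0.437, 0.3076, 0.1168]
ee_rot: [[-0.125, -0.992, 0.008], [-0.992, 0.125, 0.009], [-0.009, -0.007, -1.0]]
ft_force: [-1.2, -0.3, -1.2]
gripper_width: 0.0258
```

```bash
python3 -c "
from plan import *
p=camera('top');save(p,'t15.png');w=cloud(p)
for lo,hi,rx,ry in [(0.030,0.06,(0.36,0.56),(-0.45,-0.25)),(0.005,0.02,(0.3,0.6),(-0.5,-0.2))]:
    k=(w[...,2]>lo)&(w[...,2]<hi)&(w[...,0]>rx[0])&(w[...,0]<rx[1])&(w[...,1]>ry[0])&(w[...,1]<ry[1])
    q=w[k];print(k.sum(),cv2.minAreaRect((q[:,:2]*1000).astype(np.float32)),np.median(q[:,2]))
plan([.451,-.349,.05],-113.7)
p=camera('scene');save(p,'s15.png');
"
```

```text
217 ((450.8354187011719, -349.507080078125), (60.824092864990234, 13.862614631652832), 65.79214477539062) 0.04478820685917076
7380 ((451.46221923828125, -350.11834716796875), (293.79949951171875, 296.0763244628906), 0.18957474827766418) 0.009142029759151047
t 29.65 pos [0.4352 0.306  0.1139] yaw -97.23 F [-0.1  0.1 -0.6] w 0.026
 rot(deg) [-0.12  0.31 16.47]  shift cm (cur axes) [64.81 -9.79  6.1 ]  (after rot axes) [ 59.34 -27.77   6.39] |d| 65.83
```

View pics/t15.png

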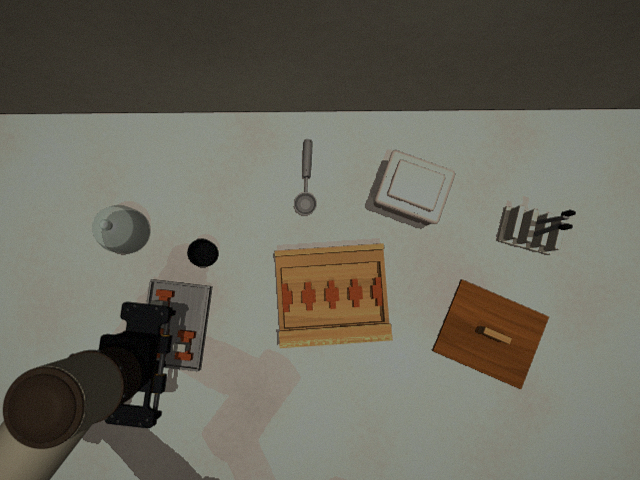

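View pics/s15.png

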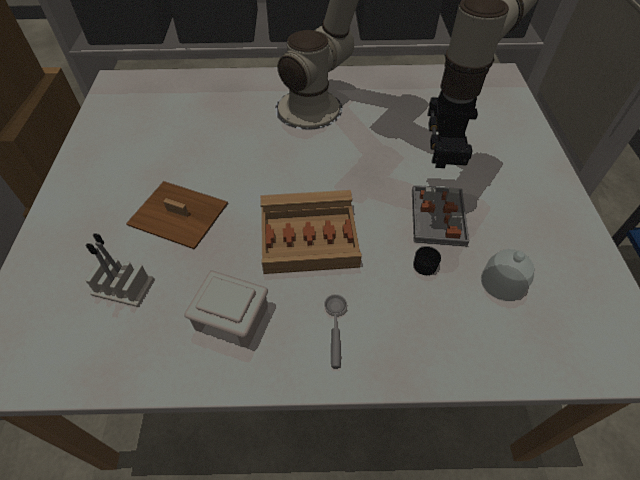

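Emit:
arm_command([
  [0, 0, 8.2, 0, 0, 0, 0.5],
  [0, 0, 8.3, 0, 0, 0, 0.5],
  [0, 0, 0, 4.5, -2.1, 0, 0.5],
  [0, 0, 0, 5, -2.34, 0, 0.5],
  [0, 0, 0, 5, -2.34, 0, 0.5],
  [0, 0, 0, 5, -2.34, 0, 0.5],
  [0, 0, 0, 5, -2.34, 0, 0.5],
  [0, 0, 0, 5, -2.34, 0, 0.5],
])

```text
time: 30.7
ee_pos: [0.4405, -0.0228, 0.1101]
ee_rot: [[-0.402, -0.916, -0.003], [-0.916, 0.402, -0.001], [0.002, 0.003, -1.0]]
ft_force: [1.8, -1.0, -0.1]
gripper_width: 0.0433
```

Emit:
arm_command([
  [0, 0, 0, 5, -2.34, 0, 0.5],
  [0, 0, 0, 5, -2.34, 0, 0.5],
  [0, 0, 0, 5, -2.34, 0, 0.5],
  [0, 0, 0, 5, -2.34, 0, 0.5],
  [0, 0, 0, 5, -2.34, 0, 0.5],
  [0, 0, 0, 4.8, -2.25, 2, 0.5],
  [0, 0, 0, 0, 0, 0, 0.5],
  [0, 0, 0, 0, 0, 0, 0.5],
])

```text
time: 31.7
ee_pos: [0.4485, -0.3493, 0.0898]
ee_rot: [[-0.403, -0.915, -0.003], [-0.915, 0.403, 0.002], [-0.0, 0.004, -1.0]]
ft_force: [0.1, -1.1, -0.2]
gripper_width: 0.0438
```

```bash
python3 -c "
from plan import *
plan([.4503,-.3498,.05],-113.9)
p=camera('wrist');save(p,'w16.png');w=cloud(p)
k=(w[...,2]>0.036)&(w[...,2]<.06)&(w[...,0]<.55)&(w[...,0]>.35)
k=k&(p['color'].max(2)>60)
n,l,st,ce=cv2.connectedComponentsWithStats(k.astype(np.uint8))
for i in range(1,n):
    if st[i,4]>300:
        q=w[l==i];print(st[i,4],ce[i],np.nanmedian(q,0).round(4),cv2.minAreaRect((q[:,:2]*1000).astype(np.float32)))
"
```

```text
t 31.7 pos [ 0.4485 -0.3493  0.0898] yaw -113.78 F [ 0.1 -1.1 -0.2] w 0.0438
 rot(deg) [0.21 0.01 0.12]  shift cm (cur axes) [-0.03 -0.2   3.98]  (after rot axes) [-0.03 -0.19  3.98] |d| 3.99
2178 [318.67171717 235.94077135] [ 0.4485 -0.3521  0.0435] ((449.5326843261719, -349.61553955078125), (59.57819366455078, 13.902115821838379), 66.46266174316406)
```

View pics/w16.png

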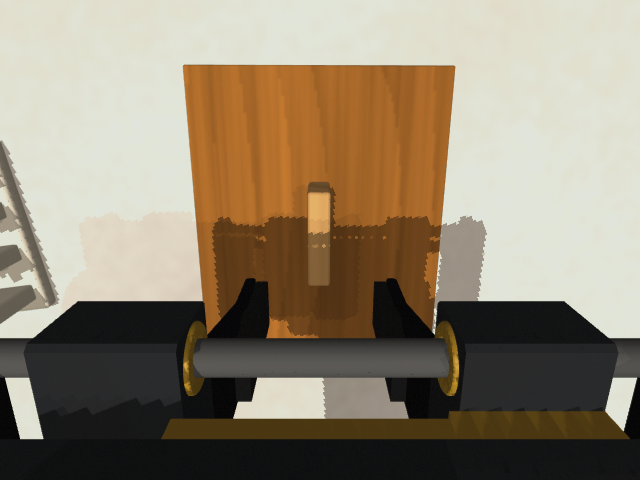

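Emit:
arm_command([
  [0, 0, -0.2, -0.03, -0.15, 2.5, 0.5],
  [0, 0, 0, 0, 0, 3, 0.5],
  [0, 0, 0, 0, 0, 3, 0.5],
  [0, 0, 0, 0, 0, 1.5, 0.5],
  [0, 0, 0, 0, 0, 0, 0.5],
  [0, 0, 0, 0, 0, 0, 0.5],
], grip_force=45)

```text
time: 32.5
ee_pos: [0.4523, -0.3502, -0.0072]
ee_rot: [[-0.398, -0.917, 0.002], [-0.917, 0.398, -0.001], [0.0, -0.002, -1.0]]
ft_force: [-0.2, 0.4, 0.6]
gripper_width: 0.0435
```

```bash
python3 -c "
from plan import *
plan([.4497,-.3497,-.027],-113.54)
p=camera('wrist');save(p,'w17.png')
"
```

```text
t 32.5 pos [ 0.4523 -0.3502 -0.0072] yaw -113.47 F [-0.2  0.4  0.6] w 0.0435
 rot(deg) [-0.14 -0.01  0.07]  shift cm (cur axes) [0.06 0.27 1.98]  (after rot axes) [0.06 0.26 1.98] |d| 2.0
```

View pics/w17.png

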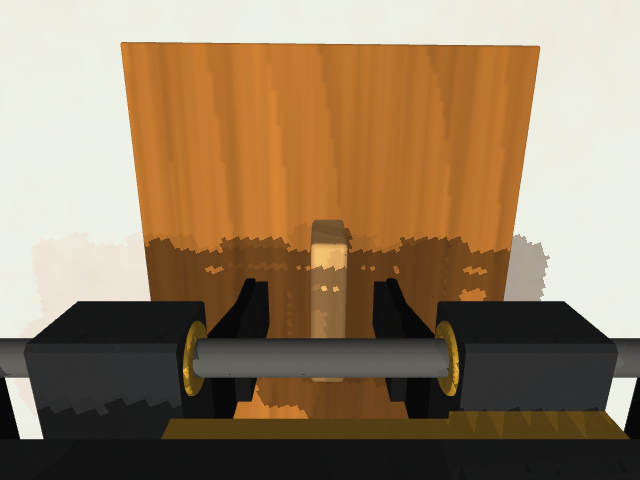

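Emit:
arm_command([
  [0, 0, 0, 0.06, 0.24, 0.7, 0.5],
  [0, 0, 0, 0, 0, 0.7, 0.5],
  [0, 0, 0, 0, 0, 0.5, 0.5],
  [0, 0, 0, 0, 0, 0, 0.5],
  [0, 0, 0, 0, 0, 0, 0.5],
])

```text
time: 33.17
ee_pos: [0.4489, -0.3498, -0.0275]
ee_rot: [[-0.399, -0.917, 0.0], [-0.917, 0.399, -0.0], [0.0, -0.0, -1.0]]
ft_force: [0.2, -0.2, 0.5]
gripper_width: 0.0435
```

Emit:
arm_command([
  [0, 0, 0, 0, 0, 0, 0.7],
  [0, 0, 0, 0, 0, 0, 0.85],
  [0, 0, 0, 0, 0, 0, 1],
  [0, 0, 0, 0, 0, 0, 1],
  [0, 0, 0, 0, 0, 0, 1],
  [0, 0, 0, 0, 0, 0, 1],
])

```text
time: 33.92
ee_pos: [0.449, -0.3498, -0.0273]
ee_rot: [[-0.399, -0.917, 0.0], [-0.917, 0.399, -0.0], [-0.0, -0.001, -1.0]]
ft_force: [0.5, 0.2, 0.7]
gripper_width: 0.0133
```

Emit:
arm_command([
  [0, 0, 0, 0, 0, -0.5, 1],
  [0, 0, 0, 0, 0, -1.5, 1],
  [0, 0, 0, 0, 0, -3, 1],
  [0, 0, 0, 0, 0, -4, 1],
  [0, 0, 0, 0, 0, -3, 1],
  [0, 0, 0, 0, 0, -1, 1],
  [0, 0, 0, 0, 0, 0, 1],
  [0, 0, 0, 0, 0, 0, 1],
])

```text
time: 34.92
ee_pos: [0.4475, -0.349, 0.1009]
ee_rot: [[-0.4, -0.917, -0.003], [-0.917, 0.4, 0.002], [-0.0, 0.003, -1.0]]
ft_force: [0.0, 0.2, -4.4]
gripper_width: 0.0134
```

```bash
cat >> plan.py <<'E'
ZB=0.0273
def board_target(ex,ez,th,y=0.0,dx=0.0):
    """ex,ez: frame coords (m) of the board's lower -x bottom edge; th deg tilt (+x up). returns TCP world pos, R"""
    t=np.radians(th);c,s=np.cos(t),np.sin(t)
    B=np.array([ex+.084*c,y,ez+.084*s]);T=B+ZB*np.array([s,0,-c])
    P=fr(T[0],T[1],T[2]);R=yawpose(FY-90)@Ro.from_rotvec([t,0,0]).as_matrix()
    return P,R
def planR(P,T):
    s=state();R=np.array(s['ee_rot']);p=np.array(s['ee_pos'])
    rv=np.degrees(Ro.from_matrix(R.T@T).as_rotvec())
    print('t',round(float(s['time']),2),'pos',p.round(4),'F',np.round(s['ft_force'],1),'w',round(float(s['gripper_width']),4))
    print(' rot',rv.round(2),' shift cm cur',(R.T@(P-p)*100).round(2),' after',(T.T@(P-p)*100).round(2))
E
python3 -c "
from plan import *
p=camera('wrist');save(p,'w18.png');w=cloud(p);s=state()
t=(w-np.array(s['ee_pos']))@np.array(s['ee_rot'])
m=(np.abs(t[...,2]+.036)<.012);m[280:]=0
q=t[m]*1000;print(m.sum(),np.median(q,0).round(1),q.min(0).round(1),q.max(0).round(1),cv2.minAreaRect(q[:,:2].astype(np.float32)))
for r in (100,140,180):print([(t[r,c]*1000).round(1).tolist() for c in (200,260,380,440)])
P,R=board_target(-.060,.095,0);planR(P,R)
"
```

```text
103372 [ 61.1   0.2 -35.1] [  8.4 -84.1 -48. ] [101.3  84.7 -32. ] ((54.84001159667969, 0.2963104248046875), (92.85287475585938, 168.78622436523438), 0.014130868948996067)
[[80.4, -44.0, -35.9], [80.4, -22.0, -36.3], [80.4, 21.9, -34.9], [80.4, 44.1, -34.4]]
[[65.9, -45.4, -35.0], [66.0, -22.7, -35.4], [65.9, 22.5, -34.8], [66.1, 44.7, -36.5]]
[[50.7, -46.7, -34.8], [50.7, -23.4, -35.2], [50.7, 23.1, -35.0], [50.5, 46.8, -33.6]]
t 34.98 pos [ 0.4476 -0.349   0.1008] F [-0.2  0.6 -4.3] w 0.0136
 rot [  0.19   0.07 -26.7 ]  shift cm cur [-35.88   3.19   3.34]  after [-33.49 -13.26   3.31]
```

View pics/w18.png

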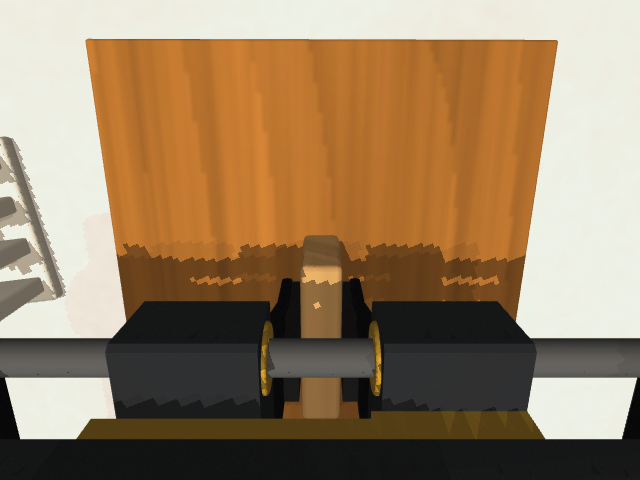

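Emit:
arm_command([
  [0, 0, -8.9, 0, 0, 0, 1],
  [0, 0, -8.9, 0, 0, 0, 1],
  [0, 0, -8.9, 0, 0, 0, 1],
  [0, 0, 0, -4, -1.6, 0, 1],
  [0, 0, 0, -5, -2, 0, 1],
  [0, 0, 0, -5, -2, 0, 1],
  [0, 0, 0, -5, -2, 0, 1],
  [0, 0, 0, -5, -2, 0, 1],
])

```text
time: 35.98
ee_pos: [0.5311, -0.1031, 0.1014]
ee_rot: [[0.055, -0.998, -0.002], [-0.998, -0.055, -0.0], [0.0, 0.002, -1.0]]
ft_force: [0.9, -1.3, -3.5]
gripper_width: 0.0138
```

Emit:
arm_command([
  [0, 0, 0, -4, -1.6, 0, 1],
  [0, 0, 0, -3.5, -1.3, 0, 1],
  [0, 0, 0, -2, -0.7, 0, 1],
  [2.5, 0, 0, 0, 0, 0, 1],
  [2.5, 0, 0, 0, 0, 0, 1],
  [2.5, 0, 0, 0, 0, 0, 1],
  [2.5, 0, 0, 0, 0, 0, 1],
  [0, 0, 0, 0, 0, 0, 1],
])

```text
time: 36.98
ee_pos: [0.5601, -0.0087, 0.1016]
ee_rot: [[0.055, -0.984, 0.17], [-0.999, -0.054, 0.009], [0.001, -0.17, -0.985]]
ft_force: [-0.4, -0.4, -3.4]
gripper_width: 0.0139
```

```bash
python3 -c "
from plan import *
P,R=board_target(-.058,.037,10,-.0007);planR(P,R)
s=state();print(np.round(s['q'],3))
p=camera('wrist');save(p,'w19.png')
p=camera('scene');save(p,'s19.png')
"
```

```text
t 36.98 pos [ 0.5601 -0.0087  0.1016] F [-0.4 -0.4 -3.4] w 0.0139
 rot [ 0.21 -0.04 -0.01]  shift cm cur [-0.06  0.6   7.7 ]  after [-0.05  0.63  7.69]
[ 0.3    0.264 -0.44   0.065 -0.702 -0.292]
```

View pics/s19.png

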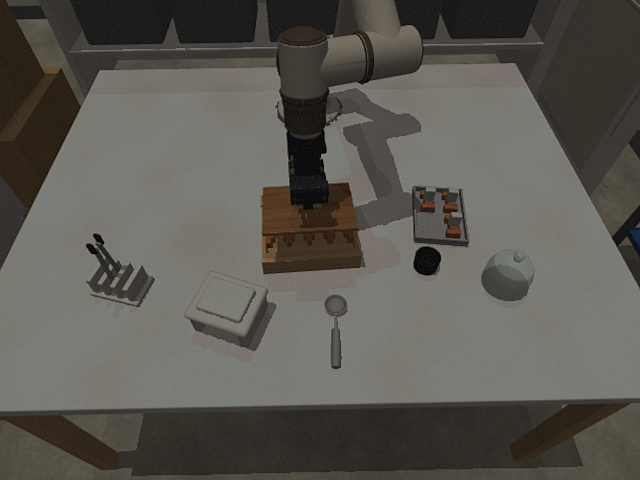

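Emit:
arm_command([
  [0.1, 0, 0, -0.05, -0.69, 0.12, 1],
  [0, 0, 0, 0, 0, 0, 1],
  [0, 0, 0, 0, 0.255, 1.478, 1],
  [0, 0, 0, 0, 0.34, 1.97, 1],
  [0, 0, 0, 0, 0.34, 1.97, 1],
  [0, 0, 0, 0, 0.255, 1.478, 1],
  [0, 0, 0, 0, 0, 0, 1],
  [0, 0, 0, 0, 0, 0, 1],
])

```text
time: 38.08
ee_pos: [0.5702, -0.0068, 0.0332]
ee_rot: [[0.056, -0.983, 0.176], [-0.998, -0.055, 0.01], [-0.0, -0.177, -0.984]]
ft_force: [-0.5, -0.4, -3.1]
gripper_width: 0.0136
```

```bash
python3 -c "
from plan import *
P,R=board_target(-.058,.037,10,-.0007);planR(P,R)
p=camera('wrist');save(p,'w20.png');w=cloud(p)
p=camera('scene');a=p['color'][150:290,230:390,::-1];cv2.imwrite('pics/s20.png',cv2.resize(a,None,fx=4,fy=4,interpolation=cv2.INTER_CUBIC))
"
```

```text
t 38.08 pos [ 0.5702 -0.0068  0.0332] F [-0.5 -0.4 -3.1] w 0.0136
 rot [-0.17  0.01  0.03]  shift cm cur [0.08 0.46 0.79]  after [0.08 0.46 0.79]
```

View pics/w20.png

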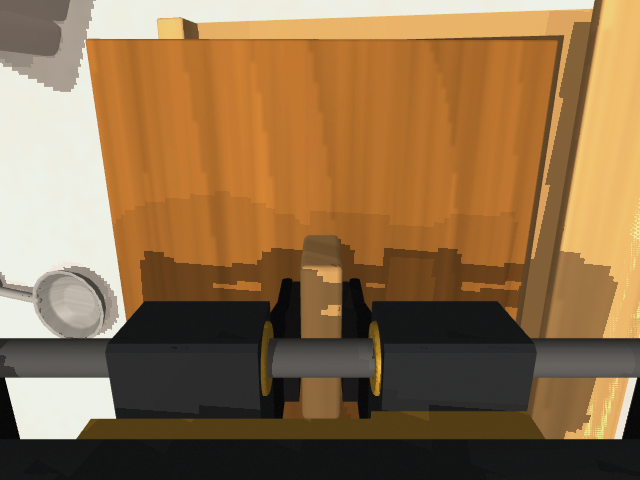

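View pics/s20.png

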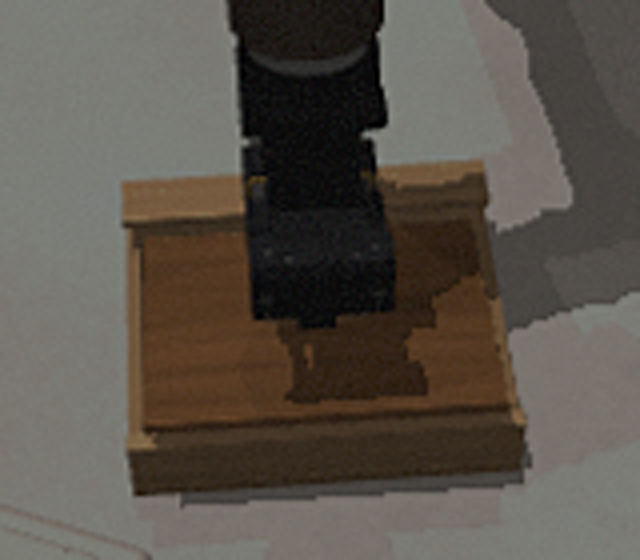

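Emit:
arm_command([
  [-0.1, 0, 0, 0.08, 0.46, 0.4, 1],
  [0, 0, 0, 0, 0, 0.37, 1],
  [0, 0, 0, 0, 0, 0, 1],
  [0, 0, 0, 0, 0, 0, 1],
])

```text
time: 38.67
ee_pos: [0.5664, -0.0079, 0.0242]
ee_rot: [[0.055, -0.983, 0.174], [-0.998, -0.055, 0.01], [0.0, -0.174, -0.985]]
ft_force: [0.2, -0.4, -3.9]
gripper_width: 0.014
```

```bash
python3 -c "
from plan import *
P,R=board_target(-.058,.037,10,-.0007);planR(P,R)
P,R=board_target(-.085,.037,10,-.0007);planR(P,R)
p=camera('wrist');save(p,'w21.png');w=cloud(p)
s=state()
def lipedge(r):
    row=[(c,w[r,c].round(4).tolist()) for c in range(540,640,6)]
    return row
# frame-frame coordinates
a=np.radians(FY);f=w-FR;X=f[...,0]*np.cos(a)+f[...,1]*np.sin(a);Y=-f[...,0]*np.sin(a)+f[...,1]*np.cos(a)
for r in (60,150): print(r,[(c,round(X[r,c]*1000,1),round(w[r,c,2]*1000,1)) for c in range(500,640,8)])
"
```

```text
t 38.67 pos [ 0.5664 -0.0079  0.0242] F [ 0.2 -0.4 -3.9] w 0.014
 rot [-0.01  0.    0.03]  shift cm cur [-0.01 -0.09 -0.03]  after [-0.01 -0.09 -0.03]
t 38.67 pos [ 0.5664 -0.0079  0.0242] F [ 0.2 -0.4 -3.9] w 0.014
 rot [-0.01  0.    0.03]  shift cm cur [-0.01  2.57 -0.5 ]  after [-0.01  2.57 -0.5 ]
60 [(500, np.float64(-40.6), np.float64(47.1)), (508, np.float64(-43.1), np.float64(48.1)), (516, np.float64(-46.0), np.float64(47.2)), (524, np.float64(-48.8), np.float64(46.4)), (532, np.float64(-51.5), np.float64(46.5)), (540, np.float64(-54.7), np.float64(44.5)), (548, np.float64(-57.5), np.float64(44.3)), (556, np.float64(-63.7), np.float64(32.8)), (564, np.float64(-66.6), np.float64(32.5)), (572, np.float64(-68.8), np.float64(34.2)), (580, np.float64(-71.8), np.float64(33.8)), (588, np.float64(-65.8), np.float64(57.7)), (596, np.float64(nan), np.float64(nan)), (604, np.float64(-69.6), np.float64(60.0)), (612, np.float64(-71.9), np.float64(60.3)), (620, np.float64(-75.1), np.float64(58.2)), (628, np.float64(-76.4), np.float64(60.5)), (636, np.float64(-79.2), np.float64(59.3))]
150 [(500, np.float64(-44.1), np.float64(47.7)), (508, np.float64(-47.2), np.float64(47.0)), (516, np.float64(-50.3), np.float64(45.8)), (524, np.float64(-53.0), np.float64(46.2)), (532, np.float64(-56.5), np.float64(44.1)), (540, np.float64(-59.4), np.float64(43.7)), (548, np.float64(-65.5), np.float64(33.6)), (556, np.float64(-68.3), np.float64(34.0)), (564, np.float64(-71.6), np.float64(33.0)), (572, np.float64(-65.6), np.float64(57.5)), (580, np.float64(-67.1), np.float64(60.4)), (588, np.float64(-69.5), np.float64(60.6)), (596, np.float64(-71.9), np.float64(60.7)), (604, np.float64(-74.1), np.float64(61.2)), (612, np.float64(-77.6), np.float64(58.9)), (620, np.float64(-79.1), np.float64(61.0)), (628, np.float64(-82.2), np.float64(59.5)), (636, np.float64(-84.6), np.float64(59.5))]
```

Emit:
arm_command([
  [0, 0, 0, 0, 0.6, -0.115, 1],
  [0, 0, 0, 0, 0.6, -0.115, 1],
  [0, 0, 0, 0, 0.6, -0.115, 1],
  [0, 0, 0, 0, 0.5, -0.095, 1],
  [0, 0, 0, 0, 0.25, -0.05, 1],
  [0, 0, 0, 0, 0, 0, 1],
  [0, 0, 0, 0, 0, 0, 1],
])

```text
time: 39.6
ee_pos: [0.5406, -0.0093, 0.0247]
ee_rot: [[0.055, -0.983, 0.174], [-0.998, -0.055, 0.01], [-0.0, -0.174, -0.985]]
ft_force: [-0.6, 0.6, -3.6]
gripper_width: 0.014
```

```bash
python3 -c "
from plan import *
for ex,ez,th in ((-.085,.037,10),(-.085,.0365,8),(-.085,.036,6),(-.085,.0355,4),(-.085,.035,2),(-.085,.0345,0)):
  P,R=board_target(ex,ez,th,-.0007);planR(P,R)
p=camera('wrist');save(p,'w22.png')
"
```

```text
t 39.6 pos [ 0.5406 -0.0093  0.0247] F [-0.6  0.6 -3.6] w 0.014
 rot [-0.02  0.01  0.02]  shift cm cur [-0.    0.04 -0.01]  after [-0.    0.04 -0.01]
t 39.6 pos [ 0.5406 -0.0093  0.0247] F [-0.6  0.6 -3.6] w 0.014
 rot [-2.02  0.01  0.02]  shift cm cur [-0.    0.15  0.33]  after [-0.    0.14  0.34]
t 39.6 pos [ 0.5406 -0.0093  0.0247] F [-0.6  0.6 -3.6] w 0.014
 rot [-4.02  0.01  0.02]  shift cm cur [-0.    0.27  0.67]  after [-0.    0.22  0.69]
t 39.6 pos [ 0.5406 -0.0093  0.0247] F [-0.6  0.6 -3.6] w 0.014
 rot [-6.02  0.01  0.02]  shift cm cur [-0.   0.4  1. ]  after [-0.    0.29  1.04]
t 39.6 pos [ 0.5406 -0.0093  0.0247] F [-0.6  0.6 -3.6] w 0.014
 rot [-8.02  0.01  0.02]  shift cm cur [-0.    0.54  1.33]  after [-0.    0.35  1.39]
t 39.6 pos [ 0.5406 -0.0093  0.0247] F [-0.6  0.6 -3.6] w 0.014
 rot [-1.002e+01  1.000e-02  2.000e-02]  shift cm cur [-0.    0.69  1.65]  after [-0.    0.39  1.75]
```

View pics/w22.png

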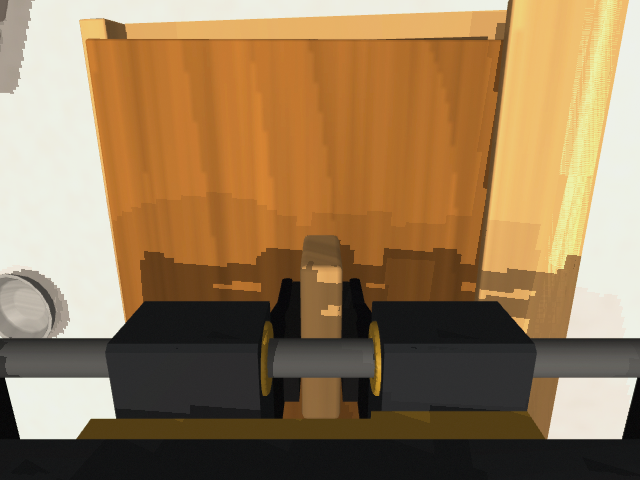

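Emit:
arm_command([
  [-1, 0, 0, 0, 0.05, 0.17, 1],
  [-1, 0, 0, 0, 0.05, 0.17, 1],
  [-1, 0, 0, 0, 0.05, 0.17, 1],
  [-1, 0, 0, 0, 0.05, 0.17, 1],
  [-1, 0, 0, 0, 0.05, 0.17, 1],
  [-1, 0, 0, 0, 0.05, 0.17, 1],
  [-1, 0, 0, 0, 0.05, 0.17, 1],
  [0, 0, 0, 0, 0, 0, 1],
])

```text
time: 40.65
ee_pos: [0.5387, -0.0094, 0.0122]
ee_rot: [[0.055, -0.997, 0.052], [-0.998, -0.055, 0.003], [-0.0, -0.052, -0.999]]
ft_force: [-0.1, 0.6, -4.5]
gripper_width: 0.0135
```

```bash
python3 -c "
from plan import *
for ex,ez,th in ((-.085,.0355,3),(-.085,.0345,0)):
  P,R=board_target(ex,ez,th,-.0007);planR(P,R)
"
```

```text
t 40.65 pos [ 0.5387 -0.0094  0.0122] F [-0.1  0.6 -4.5] w 0.0135
 rot [0.   0.   0.01]  shift cm cur [-0.01  0.06 -0.05]  after [-0.01  0.06 -0.05]
t 40.65 pos [ 0.5387 -0.0094  0.0122] F [-0.1  0.6 -4.5] w 0.0135
 rot [-3.    0.    0.01]  shift cm cur [-0.01  0.22  0.49]  after [-0.01  0.19  0.5 ]
```

Emit:
arm_command([
  [-1, 0, 0, 0, 0.05, 0.17, 1],
  [-1, 0, 0, 0, 0.05, 0.17, 1],
  [-1, 0, 0, 0, 0.04, 0.14, 1],
  [0, 0, 0, 0, 0, 0, 1],
  [0, 0, 0, 0, 0, 0, 1],
  [0, 0, 0, 0, 0, 0, 1],
])

```text
time: 41.4
ee_pos: [0.5369, -0.0096, 0.0076]
ee_rot: [[0.055, -0.998, 0.0], [-0.998, -0.055, 0.0], [-0.0, -0.0, -1.0]]
ft_force: [0.9, 0.2, -3.6]
gripper_width: 0.0138
```

```bash
python3 -c "
from plan import *
P,R=board_target(-.084,.034,0,-.0007);planR(P,R)
"
```

```text
t 41.4 pos [ 0.5369 -0.0096  0.0076] F [ 0.9  0.2 -3.6] w 0.0138
 rot [-0.    0.    0.02]  shift cm cur [-0.01 -0.08  0.09]  after [-0.01 -0.08  0.09]
```

Emit:
arm_command([
  [0, 0, 0, 0, -0.05, 0.05, 1],
  [0, 0, 0, 0, 0, 0.05, 1],
  [0, 0, 0, 0, 0, 0.05, 1],
  [0, 0, 0, 0, 0, 0, 1],
  [0, 0, 0, 0, 0, 0, 1],
])

```text
time: 42.02
ee_pos: [0.5376, -0.0095, 0.0066]
ee_rot: [[0.056, -0.998, 0.0], [-0.998, -0.056, -0.0], [0.0, -0.0, -1.0]]
ft_force: [-3.4, 0.3, 4.7]
gripper_width: 0.0135
```

```bash
python3 -c "
from plan import *
P,R=board_target(-.084,.034,0,-.0007);planR(P,R)
p=camera('wrist');save(p,'w23.png');w=cloud(p)
a=np.radians(FY);f=w-FR;X=f[...,0]*np.cos(a)+f[...,1]*np.sin(a);Y=-f[...,0]*np.sin(a)+f[...,1]*np.cos(a)
for r in (80,150,200): print(r,[(c,round(float(X[r,c])*1000,1),round(float(w[r,c,2])*1000,1)) for c in range(60,600,36)])
"
```

```text
t 42.02 pos [ 0.5376 -0.0095  0.0066] F [-3.4  0.3  4.7] w 0.0135
 rot [-0.02 -0.    0.03]  shift cm cur [-0.01 -0.01 -0.01]  after [-0.01 -0.01 -0.01]
80 [(60, 91.4, 47.2), (96, 81.6, 41.6), (132, 68.2, 42.4), (168, 55.2, 42.2), (204, 42.0, 43.1), (240, 29.3, 41.7), (276, 16.2, 42.7), (312, 3.2, 42.8), (348, -9.8, 41.9), (384, -23.0, 41.2), (420, -36.1, 41.1), (456, -49.3, 40.7), (492, -62.1, 41.4), (528, -67.1, 59.3), (564, -78.4, 59.9)]
150 [(60, 95.7, 47.3), (96, 88.4, 35.8), (132, 71.4, 42.2), (168, 57.7, 42.4), (204, 44.5, 41.1), (240, 30.7, 41.6), (276, 17.0, 41.9), (312, 3.3, 42.6), (348, -10.3, 41.5), (384, -24.0, 41.8), (420, -37.5, 42.4), (456, -51.3, 41.6), (492, -65.4, 40.7), (528, -69.8, 60.1), (564, -82.4, 59.2)]
200 [(60, 98.9, 47.4), (96, 88.0, 42.3), (132, 74.2, 41.6), (168, 60.0, 41.8), (204, 45.7, 42.3), (240, 31.7, 41.9), (276, 17.6, 41.4), (312, 3.4, 41.8), (348, -10.6, 42.8), (384, -25.0, 40.7), (420, -38.9, 42.0), (456, -53.1, 41.6), (492, -67.0, 42.2), (528, -72.8, 59.0), (564, -84.2, 61.1)]
```

View pics/w23.png

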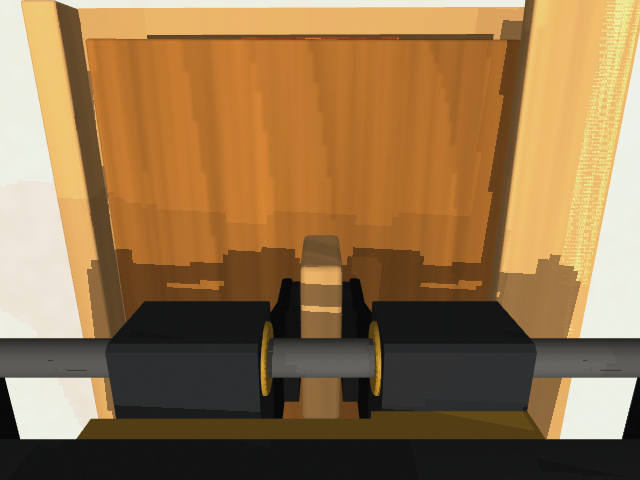

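Emit:
arm_command([
  [0, 0, 0, 0, 0, 0, 0.65],
  [0, 0, 0, 0, 0, 0, 0.65],
  [0, 0, 0, 0, 0, 0, 0.65],
  [0, 0, 0, 0, 0, -2, 0.65],
  [0, 0, 0, 0, 0, -4, 0.65],
  [0, 0, 0, 0, 0, -5, 0.4],
  [0, 0, 0, 0, 0, -2, 0],
  [0, 0, 0, 0, 0, 0, 0],
], grip_force=10)

```text
time: 43.08
ee_pos: [0.5388, -0.0092, 0.1376]
ee_rot: [[0.055, -0.998, 0.004], [-0.998, -0.055, 0.001], [-0.001, -0.004, -1.0]]
ft_force: [0.3, -0.9, -0.7]
gripper_width: 0.0524
```

```bash
python3 -c "
from plan import *
p=camera('top');save(p,'t24.png');w=cloud(p)
for d in silhouettes(p,'dish_c')[:2]:
  q=w[d['pixels']];print('dish',d['xy'],d['confidence'],d['pixels'].sum(),at_z(p,d['xy'],.02),at_z(p,d['xy'],.04))
d=spot_point(p,'dish_c');print([(x['xy'],x['confidence'],at_z(p,x['xy'],.02).round(4)) for x in d])
k=(w[...,2]>.033)&(w[...,2]<.05)&(w[...,0]>.58)&(w[...,0]<.7)&(w[...,1]>.22)&(w[...,1]<.33)
q=w[k];print(k.sum(),cv2.minEnclosingCircle((q[:,:2]*1000).astype(np.float32)))
plan([.633,.269,.09],FY)
p=camera('wrist');save(p,'w24.png');w=cloud(p)
a=np.radians(FY);f=w-FR;X=f[...,0]*np.cos(a)+f[...,1]*np.sin(a);Y=-f[...,0]*np.sin(a)+f[...,1]*np.cos(a)
k=(w[...,2]>.038)&(w[...,2]<.046)&(np.abs(X)<.086)&(p['color'].max(2)>50)
print(np.percentile(w[k][:,2],[2,50,98]).round(4),np.percentile(X[k],[.5,99.5]).round(4),Y[k].min().round(4))
"
```

```text
dish [202.5, 249.8] 0.7 662 [0.63656756 0.26941897 0.02      ] [0.6349138  0.26422813 0.04      ]
dish [303.4, 263.3] 0.5 989 [0.60517966 0.05240908 0.02      ] [0.604168   0.05165767 0.04      ]
[([202.2, 249.8], 0.8, array([0.6366, 0.2701, 0.02  ]))]
199 ((630.571533203125, 267.075439453125), 29.80154037475586)
t 43.23 pos [ 0.5365 -0.0097  0.1344] yaw -86.85 F [-0.4  0.1 -0.1] w 0.0643
 rot(deg) [  0.14   0.13 -90.  ]  shift cm (cur axes) [-27.29 -11.18   4.4 ]  (after rot axes) [ 11.17 -27.29   4.44] |d| 29.82
[0.0403 0.0417 0.0431] [-0.0674  0.0829] -0.1018
```

View pics/w24.png

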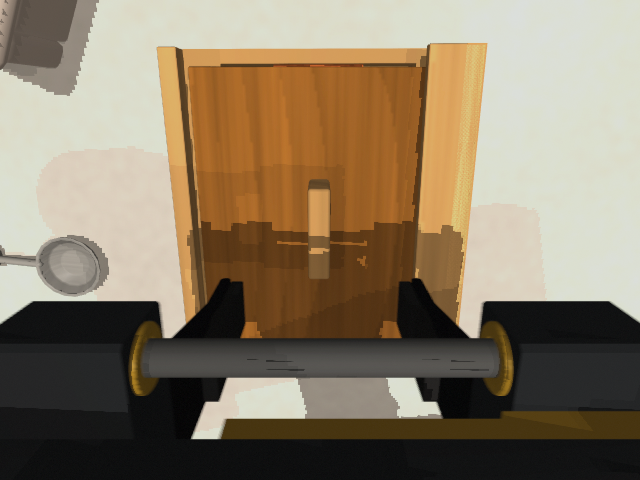

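View pics/t24.png

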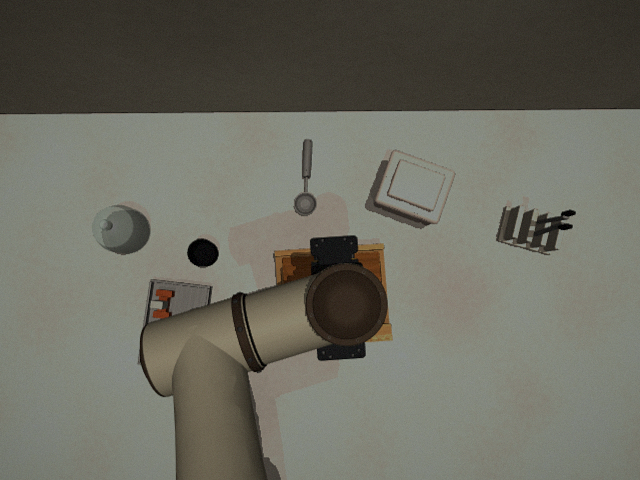

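Emit:
arm_command([
  [0, 0, -10, 0, 0, 0, 0],
  [0, 0, -10, 0, 0, 0, 0],
  [0, 0, -10, 0, 0, 0, 0],
  [0, 0, -10, 0, 0, 0, 0],
  [0, 0, -10, 0, 0, 0, 0],
  [0, 0, -10, 0, 0, 0, 0],
  [0, 0, -10, 0, 0, 0, 0],
  [0, 0, -10, 0, 0, 0, 0],
])

```text
time: 44.28
ee_pos: [0.5368, -0.0097, 0.1344]
ee_rot: [[0.994, -0.113, -0.003], [-0.113, -0.994, -0.001], [-0.003, 0.001, -1.0]]
ft_force: [0.0, -0.3, -0.6]
gripper_width: 0.0872
```

Emit:
arm_command([
  [0, 0, -10, 0, 0, 0, 0],
  [0, 0, 0, 1.6, -3.9, 0, 0],
  [0, 0, 0, 1.9, -4.7, 0, 0],
  [0, 0, 0, 1.9, -4.7, 0, 0],
  [0, 0, 0, 1.9, -4.7, 0, 0],
  [0, 0, 0, 1.9, -4.7, 0, 0],
  [0, 0, 0, 1.9, -4.5, 0, 0],
  [0, 0, 0, 0, 0, 0, 0],
])

```text
time: 45.28
ee_pos: [0.6332, 0.2709, 0.1328]
ee_rot: [[0.998, 0.058, -0.003], [0.058, -0.998, -0.002], [-0.003, 0.002, -1.0]]
ft_force: [-0.6, -1.4, -0.6]
gripper_width: 0.0873
```

```bash
python3 -c "
from plan import *
plan([.630,.267,.05],FY)
p=camera('wrist');save(p,'w25.png');w=cloud(p)
k=(w[...,2]>.034)&(w[...,2]<.046)&(w[...,0]>.56)&(w[...,0]<.7)&(w[...,1]>.2)&(w[...,1]<.34)
q=w[k];print(k.sum(),cv2.minEnclosingCircle((q[:,:2]*1000).astype(np.float32)),np.median(q[:,2]))
"
```

```text
t 45.27 pos [0.6332 0.2709 0.1328] yaw 3.35 F [-0.6 -1.4 -0.6] w 0.0873
 rot(deg) [0.09 0.17 0.2 ]  shift cm (cur axes) [-0.31  0.36  8.28]  (after rot axes) [-0.34  0.38  8.28] |d| 8.29
1575 ((629.8402709960938, 267.847412109375), 29.945167541503906) 0.03934985153269423
```

View pics/w25.png

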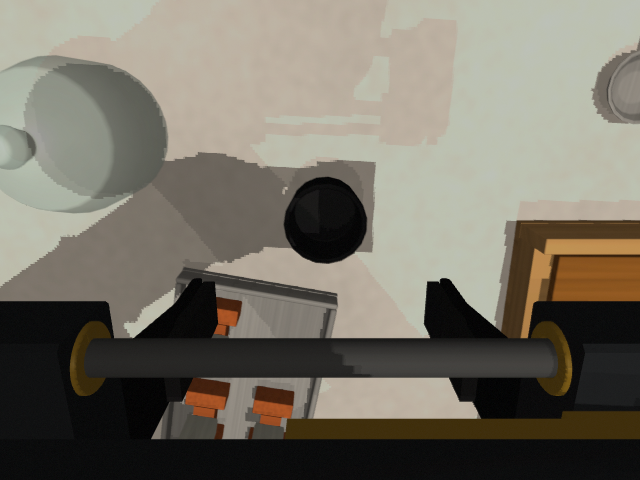

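Emit:
arm_command([
  [0, 0, 0.2, -0.33, 0.28, 2, 0],
  [0, 0, 0, 0, 0, 3, 0],
  [0, 0, 0, 0, 0, 3, 0],
  [0, 0, 0, 0, 0, 2, 0],
  [0, 0, 0, 0, 0, 0, 0],
  [0, 0, 0, 0, 0, 0, 0],
])

```text
time: 46.08
ee_pos: [0.6307, 0.2647, 0.0369]
ee_rot: [[0.999, 0.051, 0.001], [0.051, -0.999, 0.0], [0.001, -0.0, -1.0]]
ft_force: [0.7, -0.5, -0.2]
gripper_width: 0.087
```

```bash
python3 -c "
from plan import *
plan([.6298,.2678,-.028],FY)
p=camera('wrist');save(p,'w26.png');w=cloud(p)
k=(w[...,2]>.034)&(w[...,2]<.044)&(w[...,0]>.59)&(w[...,0]<.67)&(w[...,1]>.23)&(w[...,1]<.305)
q=w[k];print(k.sum(),cv2.minEnclosingCircle((q[:,:2]*1000).astype(np.float32)),np.median(q[:,2]))
"
```

```text
t 46.08 pos [0.6307 0.2647 0.0369] yaw 2.94 F [ 0.7 -0.5 -0.2] w 0.087
 rot(deg) [-0.01 -0.06 -0.21]  shift cm (cur axes) [-0.08 -0.31  6.49]  (after rot axes) [-0.08 -0.32  6.49] |d| 6.49
3352 ((629.6491088867188, 267.6711120605469), 30.019054412841797) 0.03926385391536247
```

View pics/w26.png

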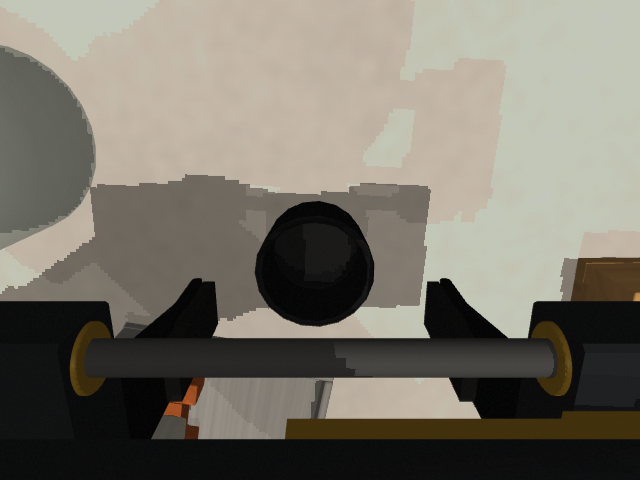

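Emit:
arm_command([
  [0, 0, 0, -0.1, -0.31, 1.5, 0],
  [0, 0, 0, 0, 0, 2, 0],
  [0, 0, 0, 0, 0, 2, 0],
  [0, 0, 0, 0, 0, 0.9, 0],
  [0, 0, 0, 0, 0, 0, 0],
  [0, 0, 0, 0, 0, 0, 0],
  [0, 0, 0, 0, 0, 0, 0.15],
  [0, 0, 0, 0, 0, 0, 0.2],
], grip_force=10)

```text
time: 47.12
ee_pos: [0.6294, 0.2685, -0.0273]
ee_rot: [[0.999, 0.052, 0.001], [0.052, -0.999, 0.001], [0.001, -0.001, -1.0]]
ft_force: [1.1, 1.0, 0.5]
gripper_width: 0.075
```

Emit:
arm_command([
  [0, 0, 0, 0, 0, 0, 0.25],
  [0, 0, 0, 0, 0, 0, 0.3],
  [0, 0, 0, 0, 0, 0, 0.35],
  [0, 0, 0, 0, 0, 0, 0.4],
  [0, 0, 0, 0, 0, 0, 0.5],
  [0, 0, 0, 0, 0, 0, 0.6],
  [0, 0, 0, 0, 0, 0, 0.6],
])

```text
time: 48.0
ee_pos: [0.629, 0.2682, -0.028]
ee_rot: [[0.999, 0.052, -0.0], [0.052, -0.999, -0.0], [-0.0, 0.0, -1.0]]
ft_force: [-0.4, -1.2, 0.7]
gripper_width: 0.0586
```

Emit:
arm_command([
  [0, 0, 0, 0, 0, -0.5, 0.6],
  [0, 0, 0, 0, 0, -1.5, 0.6],
  [0, 0, 0, 0, 0, -3, 0.6],
  [0, 0, 0, 0, 0, -4, 0.6],
  [0, 0, 0, 0, 0, -3, 0.6],
  [0, 0, 0, 0, 0, -1, 0.6],
  [0, 0, 0, 0, 0, 0, 0.6],
  [0, 0, 0, 0, 0, 0, 0.6],
])

```text
time: 49.0
ee_pos: [0.628, 0.2678, 0.1003]
ee_rot: [[0.999, 0.052, -0.003], [0.052, -0.999, -0.001], [-0.003, 0.001, -1.0]]
ft_force: [0.1, 0.7, -0.8]
gripper_width: 0.0585
```

```bash
python3 -c "
from plan import *
plan(fr(.045,0,.1),FY)
p=camera('wrist');save(p,'w27.png')
"
```

```text
t 49.0 pos [0.628  0.2678 0.1003] yaw 2.95 F [ 0.1  0.7 -0.8] w 0.0585
 rot(deg) [ 0.07  0.17 -0.2 ]  shift cm (cur axes) [-5.94 27.13  0.08]  (after rot axes) [-6.04 27.11  0.03] |d| 27.77
```

View pics/w27.png

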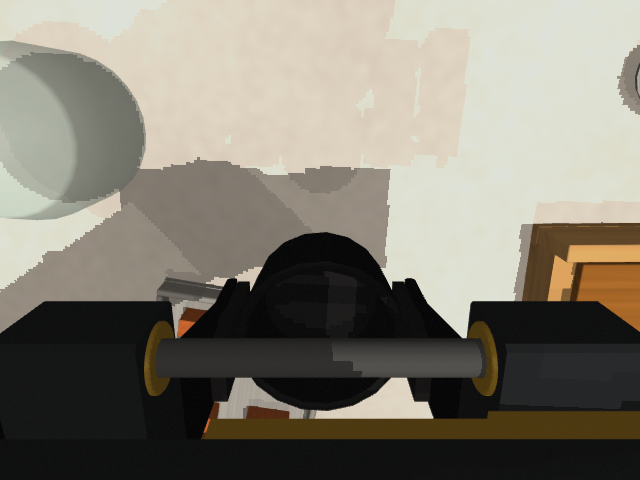

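Emit:
arm_command([
  [0, 0, -0.1, -0.9, 4, 0, 0.6],
  [0, 0, 0, -1.1, 5, 0, 0.6],
  [0, 0, 0, -1.1, 5, 0, 0.6],
  [0, 0, 0, -1.1, 5, 0, 0.6],
  [0, 0, 0, -1, 4.5, 0, 0.6],
  [0, 0, 0, -0.8, 3.6, 0, 0.6],
  [0, 0, 0, 0, 0, 0, 0.6],
  [0, 0, 0, 0, 0, 0, 0.6],
])

```text
time: 50.05
ee_pos: [0.5834, -0.0055, 0.1013]
ee_rot: [[0.999, 0.053, -0.001], [0.053, -0.999, -0.0], [-0.001, 0.0, -1.0]]
ft_force: [0.3, 0.4, -0.5]
gripper_width: 0.0584
```

```bash
python3 -c "
from plan import *
plan(fr(.045,0,.0145),FY)
p=camera('wrist');save(p,'w28.png');w=cloud(p)
a=np.radians(FY);f=w-FR;X=f[...,0]*np.cos(a)+f[...,1]*np.sin(a);Y=-f[...,0]*np.sin(a)+f[...,1]*np.cos(a)
k=(w[...,2]>.038)&(w[...,2]<.045)&(np.abs(X)<.086)&(np.abs(Y)<.12)
print(k.sum(),np.percentile(w[k][:,2],[2,50,98]).round(4),np.percentile(X[k],[.5,99.5]).round(4),np.percentile(Y[k],[.2,99.8]).round(4))
p=camera('scene');a=p['color'][100:290,210:390,::-1];cv2.imwrite('pics/s28.png',cv2.resize(a,None,fx=3,fy=3,interpolation=cv2.INTER_CUBIC))
"
```

```text
t 50.05 pos [ 0.5834 -0.0055  0.1013] yaw 3.06 F [ 0.3  0.4 -0.5] w 0.0584
 rot(deg) [ 0.01  0.06 -0.09]  shift cm (cur axes) [-0.08  0.07  8.68]  (after rot axes) [-0.09  0.07  8.68] |d| 8.68
35000 [0.0402 0.0417 0.0431] [-0.0723  0.084 ] [-0.1015  0.1011]
```

View pics/w28.png

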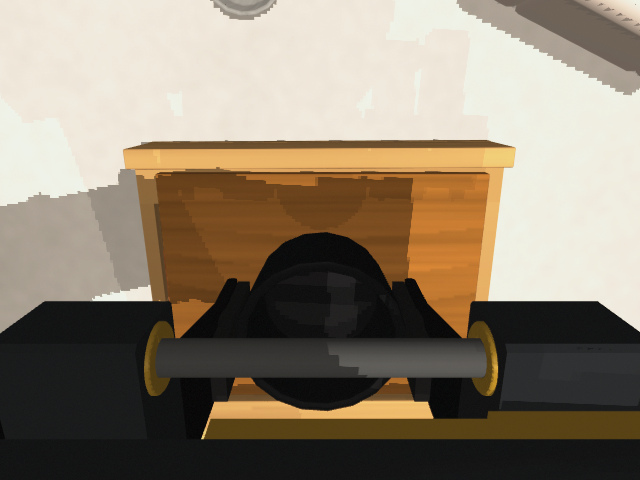

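View pics/s28.png

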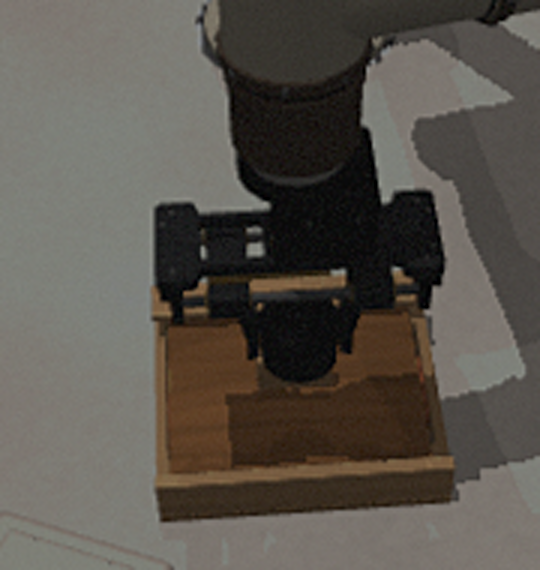

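Emit:
arm_command([
  [0, 0, 0, 0.05, 0.07, 2, 0.6],
  [0, 0, 0, 0, 0, 2.5, 0.6],
  [0, 0, 0, 0, 0, 2, 0.6],
  [0, 0, 0, 0, 0, 1.2, 0.6],
  [0, 0, 0, 0, 0, 0.6, 0.6],
  [0, 0, 0, 0, 0, 0.3, 0.6],
  [0, 0, 0, 0, 0, 0, 0.6],
  [0, 0, 0, 0, 0, 0, 0.6],
])

```text
time: 51.15
ee_pos: [0.5846, -0.0061, 0.0166]
ee_rot: [[0.999, 0.054, 0.001], [0.054, -0.999, 0.0], [0.001, -0.0, -1.0]]
ft_force: [-0.1, -0.3, -0.3]
gripper_width: 0.0582
```

Emit:
arm_command([
  [0, 0, 0, 0, 0, 0.1, 0.6],
  [0, 0, 0, 0, 0, 0.1, 0.6],
  [0, 0, 0, 0, 0, 0.06, 0.6],
  [0, 0, 0, 0, 0, 0, 0.6],
  [0, 0, 0, 0, 0, 0, 0.6],
])

```text
time: 51.78
ee_pos: [0.5842, -0.0062, 0.0139]
ee_rot: [[0.999, 0.054, 0.0], [0.054, -0.999, -0.0], [0.0, 0.0, -1.0]]
ft_force: [-2.8, 0.0, 4.7]
gripper_width: 0.0586
```

Contact is felt (4.7 N), so I release and retreat.

Emit:
arm_command([
  [0, 0, 0, 0, 0, 0, 0.2],
  [0, 0, 0, 0, 0, 0, 0.1],
  [0, 0, 0, 0, 0, 0, 0.05],
  [0, 0, 0, 0, 0, 0, 0],
  [0, 0, 0, 0, 0, 0, 0],
])

```text
time: 52.4
ee_pos: [0.5841, -0.0062, 0.0133]
ee_rot: [[0.999, 0.053, -0.0], [0.053, -0.999, -0.0], [-0.0, 0.0, -1.0]]
ft_force: [0.3, 0.2, -0.4]
gripper_width: 0.0859
```

Emit:
arm_command([
  [0, 0, 0, 0, 0, -1, 0],
  [0, 0, 0, 0, 0, -3, 0],
  [0, 0, 0, 0, 0, -5, 0],
  [0, 0, 0, 0, 0, -5, 0],
  [0, 0, 0, 0, 0, -2, 0],
  [0, 0, 0, -5, 0, 0, 0],
  [0, 0, 0, -5, 0, 0, 0],
  [0, 0, 0, 0, 0, 0, 0],
])

```text
time: 53.4
ee_pos: [0.481, -0.0121, 0.1744]
ee_rot: [[0.999, 0.054, 0.0], [0.054, -0.999, 0.001], [0.0, -0.001, -1.0]]
ft_force: [0.1, -0.2, 0.2]
gripper_width: 0.0871
```

```bash
python3 -c "
from plan import *
plan(fr(0,0,.1))
p=camera('wrist');save(p,'w29.png');w=cloud(p)
a=np.radians(FY);f=w-FR;X=f[...,0]*np.cos(a)+f[...,1]*np.sin(a);Y=-f[...,0]*np.sin(a)+f[...,1]*np.cos(a)
k=(w[...,2]>.074)&(w[...,2]<.09)&(np.abs(Y)<.06)&(X<.09)&(X>.005)
q=np.stack([X[k],Y[k]],-1)*1000;print(k.sum(),cv2.minEnclosingCircle(q.astype(np.float32)),np.percentile(w[k][:,2],[2,50,98]))
k=(w[...,2]>.036)&(w[...,2]<.046)&(np.abs(X)<.086)&(np.abs(Y)<.12)
print(k.sum(),np.percentile(w[k][:,2],[2,50,98]).round(4),np.percentile(X[k],[.5,99.5]).round(4),np.percentile(Y[k],[.2,99.8]).round(4))
p=camera('scene');save(p,'s29.png');p=camera('top');save(p,'t29.png')
"
```

```text
t 53.4 pos [ 0.481  -0.0121  0.1744] yaw 3.09 F [ 0.1 -0.2  0.2] w 0.0871
 rot(deg) [0. 0. 0.]  shift cm (cur axes) [ 5.68 -0.03  7.44]  (after rot axes) [ 5.68 -0.03  7.44] |d| 9.36
2445 ((34.94657897949219, -0.10942241549491882), 41.66535186767578) [0.07495162 0.08123164 0.08311924]
48248 [0.0402 0.0418 0.0436] [-0.0681  0.0833] [-0.1016  0.1012]
```

View pics/w29.png

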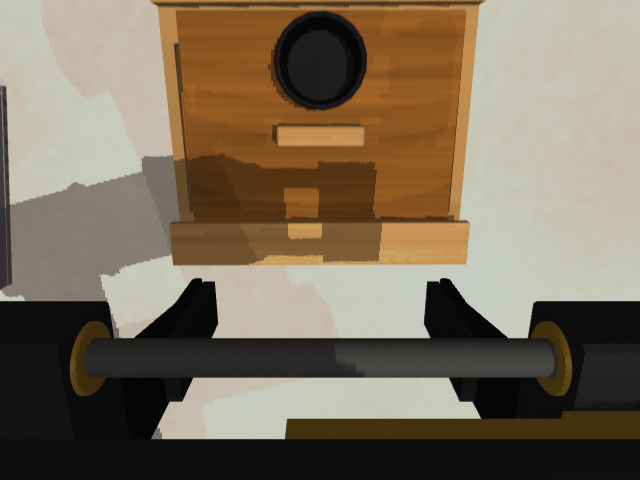

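View pics/s29.png

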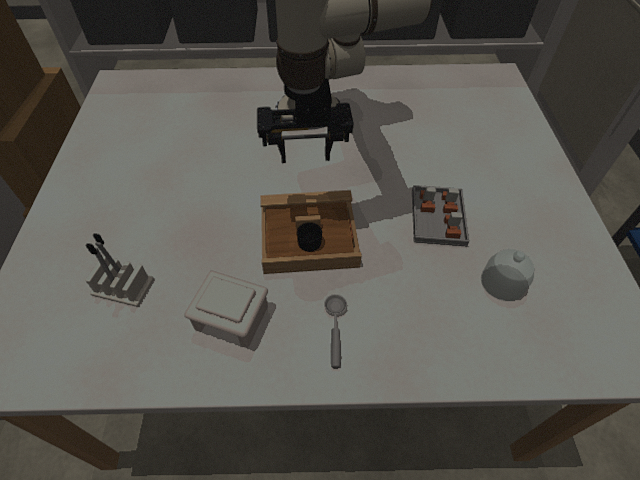

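```bash
python3 -c "
from plan import *
p=camera('top');w=cloud(p);c=p['color'].astype(int)
k=(w[...,2]>.045)&(w[...,2]<.08)&(w[...,0]>.36)&(w[...,0]<.6)&(w[...,1]>.24)&(w[...,1]<.43)
n,l,st,ce=cv2.connectedComponentsWithStats(k.astype(np.uint8))
for i in range(1,n):
  if st[i,4]>20: print('fin',np.nanmedian(w[l==i],0).round(4),st[i,4])
m=(c[...,0]>c[...,2]*1.8)&(w[...,0]>.36)&(w[...,0]<.6)&(w[...,1]>.24)&(w[...,1]<.43)
n,l,st,ce=cv2.connectedComponentsWithStats(m.astype(np.uint8))
for i in range(1,n):
  if st[i,4]>15: q=w[l==i];print('clay',np.nanmedian(q,0).round(4),np.nanpercentile(q[:,2],[10,90]).round(4),st[i,4])
cv2.imwrite('pics/t30.png',cv2.resize(p['color'][190:390,120:400,::-1],None,fx=2.8,fy=2.8))
"
```

```text
fin [0.5232 0.3496 0.0617] 126
fin [0.4426 0.3596 0.0612] 134
fin [0.4363 0.3024 0.0611] 130
clay [0.5302 0.3491 0.0259] [0.019  0.0289] 325
clay [0.4499 0.3591 0.0257] [0.0184 0.0286] 331
clay [0.4561 0.3004 0.0258] [0.0198 0.028 ] 167
clay [0.4146 0.3041 0.0256] [0.0188 0.0281] 147
```

View pics/t30.png

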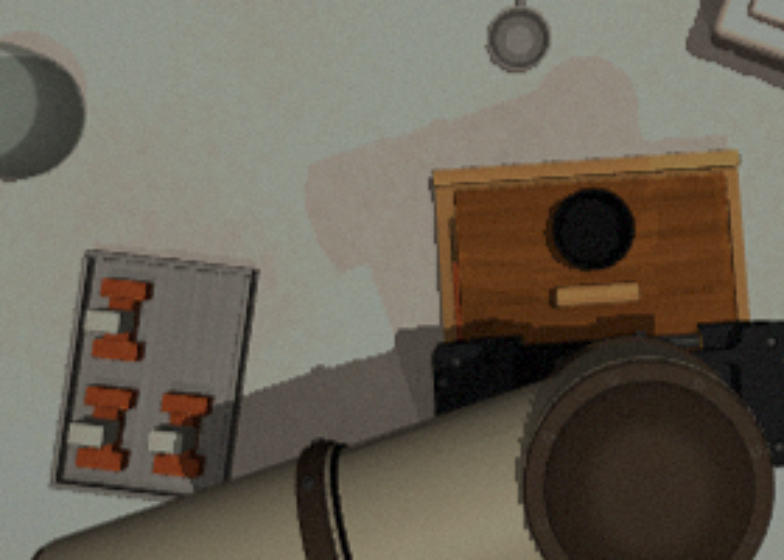

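All three tiles stand flat (fin tops at 61 mm, clay tops at 25–26 mm). The board is seated and the dish stands on it, so I hand the job in.

```bash
python3 -c "
from h import *
print(job_done()); print(state()['time'])"
```

```text
the job is handed in; nothing more can be done
None
the job is handed in; nothing more can be done
```

The job is done and handed in at about 53.5 s of the 210 s allowed. `job_done` gives no verdict, so the checks below are my own.

**What I did:** Three finned tiles were present (frame places y = +75, +25 and -75 mm). I lifted each straight up and stood it in the wash tray. I then hooked the board under the lip, swung it flat, and set the dish on it about 45 mm from the fin towards the stop bar.

**Last checks:**
- **Tiles:** fin tops are at 61–62 mm and clay tops at about 26 mm, which matches tiles standing flat on the 5 mm tray floor.
- **Board:** its top reads about 42 mm all over, so it rests on both ledges. Its sides lie at -101.6 and +101.2 mm, so it is centred. The -x edge is under the lip, and the +x edge is at about +83 mm, inside the stop bar.
- **Dish:** it is upright with its rim at about 81–83 mm. A circle fit to the dish was spoiled by the fin, so I judged its position from the pictures and the release pose.
- **Bystanders:** the hide, dome, spoon and rack look unmoved in the final scene picture.

**What disagreed or went wrong:**
- The fingertips sit about 40 mm behind the reported TCP. My first grasp closed on air just above a fin. The pictures showed the offset, and I allowed for it in every later move.
- The top and wrist cameras differed by about 1 mm, so I used values between the two.

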